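# Lock the hook post with its cam and hang the parts basket

### The arm

A 6-joint arm with a two-finger parallel gripper is mounted at the origin on the work surface. World frame = base frame: x ahead of the robot, y to its left, z up, the work surface at z = 0. Lengths are in m, angles in rad, forces in N, time in s.
With the tool pointing down it reaches from about 0.325 to 0.775 m from the base axis. Payload 9.3 kg.
Tool frame: the origin (TCP) lies at the very end of the fingers, on their centre line; the grasp point (between the pads) lies 19 mm behind it; z points along the fingers, y is the direction in which the jaws open and shut (so a half turn about z gives the same grasp; the last joint's range is limited). The gripper opens to 85 mm and grips with 20 to 120 N. Pads are 22 mm wide; open, the fingers measure 114 mm over their backs; the gripper's body (76 mm by 85 mm) begins 54 mm behind the grasp point. The pads swing forward as they close: fully open they stand 13 mm farther back than shut.
Start: joints at [1.108, 0.259, 0.021, 1.334, 0, 1.418], TCP at [0.168, 0.524, 0.231] pointing down, gripper open.
Joint ranges: [-3.04, 3.04], [-0.91, 1.82], [-1.04, 1.36], [-1.92, 1.95], [-1.52, 1.45], [-3.14, 3.14]. Speed limits (rad/s): [2.22, 2.22, 2.79, 3.14, 3.14, 3.14].

### API

Orientations are given as [roll, pitch, yaw] about the fixed x, y, z axes, in that order (R = Rz(yaw) Ry(pitch) Rx(roll)).
In Python, from bench import * gives the robot as it stands.
- The arm moves only by the tool jog_arm, never from a script. Its argument "moves" is a list of rows, each an object with "travel": the shift along the tool's x, y, z each as a share of 0.5 m, from -1 to 1, a list of three; "turn": the turn, a rotation vector about the tool's x, y, z each as a share of 360 degrees, from -1 to 1, a list of three; "hand": the closure, from 0 (fully open) to 1 (shut). In form: [{"travel": [tx, ty, tz], "turn": [ax, ay, az], "hand": hand}, ...]. A call has 1 to 10 rows; each row is the pose to reach, as a shift and turn from the pose commanded when the call began, along the tool's axes at that moment, turning the shorter way round; what a row does not reach only later rows make up. A row lasts 1/8 s, in which the tool goes at most 62.5 mm and 10.7 degrees, less where a joint would pass 70% of its speed; a pose out of reach is approached as far as the arm can. A call with a number of a shift or a turn outside -1 to 1 is refused whole. A call with a gripper value outside its range is refused whole. The fingers move at their own pace and stop on an object; the grip force is fixed at half the most. Time passes only in rows, so rows that repeat a pose let the fingers close. It gives the time, the measured TCP pose, the force and the opening at its end, in the units of the state.
- sense(): the state, without advancing time (a new reading comes with each control period).
- grab_frame(name): name is "side" or "top" or "wrist"; returns the picture (384x512x3 uint8, red, green, blue); there is no depth.
- calibration(name): a dict with "camera_matrix" (3x3 intrinsics, pixels), "pose" (4x4, takes a point from camera to world coordinates); the wrist camera has in their place "mount" (4x4, takes a point from camera to tool coordinates, whose origin is the TCP and whose axes are the flange's). Camera axes: x right, y up, looking along -z (the intrinsics and any distortion apply to the point x, -y, -z); pixel columns grow to the right and rows downward; lengths in m; the calibration is good to about 2 mm. The wrist camera is an equidistant fisheye: a pixel r from the principal point sees the ray r / f radians off the axis. A picture is of the moment at which its call begins: read the wrist's pose just before it. calibration takes no time and is no camera call.
- close_job(): hands the job in, once; it reports no verdict.
Trained networks look in the newest picture that a camera, given by its name, has taken for a name from the list of things; names that differ only in an ending like _2 or _b are one class to them, and where a whole thing is asked for, a point or a joint stands for the part that bears it (a point fixed in the world has none). Each returns a list of dicts, best first, with "conf" (0 to 1); they miss things now and then, are a little off and sometimes report something else, mostly with a low value. They report only what shows in the picture. A call takes as long as a camera call. They do not tell look-alikes from the thing itself.
- search_frame(camera, query): "box" ([centre column, centre row, width, height] in pixels, round what is visible of it).
- outline_of(camera, query): "region" (384x512 bool, what is visible of it) and "box" ([centre column, centre row, width, height] in pixels, round what is visible of it).
- tip_of(camera, query): "point" ([column, row] in pixels: a listed point, or the origin of a listed thing).
The state is a dict: "time": time; "joints": joint angles; "joint_velocities": joint speeds; "joint_efforts": joint torques, N m; "ee_pos": TCP position; "ee_rot": TCP orientation; "ft_force": force on the tool from outside, world axes, zero at the start; "ft_torque": the same for the moment, N m; "gripper_width": opening from 0.0 (shut) to 1.0 (fully open).
Only numpy, scipy, OpenCV 4.12 (cv2) and the standard library are available. Lean on these libraries where they do the work, as an engineer would, in place of code of your own. Each camera call takes 0.05 s, during which the arm holds its last target.

### The job

Turn the cam disc on the small hook stand clockwise, half a turn to its stop, so that its hook draws in the bolt and the hook post is pulled tight against the housing. Then pick up the white parts basket with the handle, keep it upright, and hang it by its handle in the bend of the hook, leaving it hanging still and the cam fully home. Leave the other things on the bench where they are.

Things in the scene. Friction and masses are not known exactly. Their poses are not given: they have to be found in the camera images.
- stand: Hook stand, fixed. Origin: underside of its base, below the centre of the sloped face; x away from the front, y towards the hook post, z up. Base 170 x 180 x 12 mm (x -85 to 85, y -70 to 110). Grey housing 100 wide (y -50 to 50); its upper face, centred at (0, 0, 85), slopes 35 degrees: its normal leans from vertical towards -x.
- cam_grip (a point): On the cam axis, 34 mm out from the sloped face, inside the black thumb bar (44 long, 12 thick, 12 to 46 mm above the face). Axes turn with the cam: z = cam axis out of the sloped face (35 degrees from vertical), x along the bar, y across its 12 mm thickness. Leave the tips above the disc's hook rib (disc radius 36, rib top 12 mm above the face).
- bolt_lug (a point): Aluminium lug, 20 mm square, that holds the bolt at the cam's side; origin on its top, 16 mm out from the sloped face, 72 mm from the cam axis when loose, 64 when locked. The steel bolt runs from it to the disc. Axes as the stand's.
- cam (a joint): Angle of the cam disc, rad: 0 fully loose, 3.14 (pi, a hard stop) fully locked; grows when turned clockwise as seen looking down onto the sloped face, i.e. by a negative rotation about the z axis of cam_grip. Stiff with friction of about 0.12 N m; stays where it is left.
- hook_post (a joint): How far the bolt and the hook post have been drawn in towards the housing (along -y of the stand), m: 0 loose, 0.008 tight. Geared to the cam (8 mm in half a turn); cannot be pushed in directly.
- hook_saddle (a point): Where the centre of the basket's handle bar lies when it hangs in the bend of the hook: 255 mm above the bench, at x 30, y 156 mm in the stand when loose (148 locked). Axes as the stand's; moves with the hook post. The hook is a 10 mm steel rod, its underside here 14 mm below this point.
- hook_tip (a point): End of the hook's upturned tip, 28 mm beyond the bend in +y of the stand; rod centre, so its top is 5 mm above this point (16 mm above hook_saddle). From an upright at stand x 30, y 83 the arm runs along +y, dropping 14 mm to the bend. The handle must come over the tip from +y, its bar across the arm (along the stand's x). Axes as the stand's.
- basket: White open basket with a fixed arched handle. Origin: centre of its underside. 110 (x) x 80 (y) x 60 (z) mm, about 0.14 kg; the handle stands over its middle in the xz plane.
- bail (a point): Centre of the handle's straight top bar, 144 mm above the basket's underside; axes as the basket's. The bar runs along x, 110 long, 10 wide (y), 8 high; uprights 6 thick stand at x = -52 and +52 mm; the opening below the bar is 80 mm high (down to the rim).
- tray: White open tray without a handle, 90 x 75 x 45 mm, loose bystander; origin under its centre.
- bottle: White plastic bottle of flux, diameter 56, 120 mm high, standing, loose bystander; origin under its centre.
- spool: Solder spool standing on its flange, diameter 68, 50 mm high, loose bystander; origin under its centre.
- meter: Hand multimeter lying flat, 85 (x) x 165 (y) x 42 mm, loose bystander; origin under its centre.
- board: Brown circuit board with parts on it, 100 (x) x 140 (y), 32 mm high, loose bystander; origin under its centre.
- mug: White mug, diameter 76, 90 mm high, handle at +y, loose bystander; origin under its centre.
- driver: Screwdriver lying along its x, 160 mm long, loose bystander.
- pliers: Pliers lying flat along x, 155 long, 60 wide, 16 mm high, loose bystander.
Mind the look-alikes: they are no part of the job. What is shaped like the basket but green is not meant.

How it is judged:
By the outcome, as a careful person would: the job done as asked, in the order asked, and still so for the second after the job is handed in, with the robot touching nothing.
It also fails if it takes over 72 s, if anything falls off the work surface, if the arm or the gripper's body presses on something with over 40 N, if the wrist force passes 120 N, or if a joint passes its speed limit or range.

## Working session

There is one attempt and no reset: what is moved stays moved. The work goes in short steps, Python scripts to look and compute and a tool call to move; the robot and the scene stay as the last step left them, time stands still between calls to the robot, and variables do not carry over. Pictures are saved under pics/ and viewed, and the job is handed in when it is done.

Besides the shell and the picture viewer there is one more tool, called as name([rows], argument=value, ...), one row to a line, values as JSON. jog_arm: Moves the arm, as the interface text tells. Its arguments: {"type":"object","properties":{"moves":{"type":"array"}},"required":["moves"]}

```bash
mkdir -p pics; ls
python3 - <<'E'
from bench import *
import cv2
s=sense();print({k:(v if not hasattr(v,'round') else v) for k,v in s.items()})
for n in("side","top","wrist"):
    im=grab_frame(n);cv2.imwrite(f"pics/{n}0.png",im[:,:,::-1])
    c=calibration(n);print(n,c)
E
```

```text
pics
{'time': 0.0, 'joints': array([1.10838294e+00, 2.59199783e-01, 2.07210000e-02, 1.33370771e+00,
       7.95225996e-06, 1.41820847e+00]), 'joint_velocities': array([-5.58582271e-04,  8.13635783e-04, -6.93230915e-04, -5.76477396e-04,
       -1.11080171e-03, -2.13746625e-05]), 'joint_efforts': array([ 2.79229680e-04, -5.55638301e+01,  3.44530427e+01,  1.37370356e-02,
       -2.31830481e-04, -1.95518720e-05]), 'ee_pos': array([0.16755089, 0.52354157, 0.23064601]), 'ee_rot': array([-3.14021985e+00, -2.19159501e-04,  2.83176697e+00]), 'ft_force': array([0.76641688, 0.68249663, 1.0294156 ]), 'ft_torque': array([0.01787363, 0.01774467, 0.01501945]), 'gripper_width': 0.9952501093125786}
side {'camera_matrix': array([[363.03614984,   0.        , 258.07472144],
       [  0.        , 363.03614984, 197.9028007 ],
       [  0.        ,   0.        ,   1.        ]]), 'pose': array([[ 0.79528248,  0.48038289, -0.36980814,  0.10121075],
       [-0.6061783 ,  0.62148203, -0.49629423, -0.66059804],
       [-0.00858215,  0.61886377,  0.78545145,  1.05190173],
       [ 0.        ,  0.        ,  0.   
[... 379 characters left out ...]
      [-1.53826040e-03,  2.01081095e-01,  9.79573390e-01,
         1.59604154e+00],
       [ 0.00000000e+00,  0.00000000e+00,  0.00000000e+00,
         1.00000000e+00]])}
wrist {'camera_matrix': array([[297.31863964,   0.        , 250.43031885],
       [  0.        , 297.31863964, 186.83213514],
       [  0.        ,   0.        ,   1.        ]]), 'mount': array([[-5.12406428e-04,  9.56816101e-01,  2.90693458e-01,
         7.31047142e-02],
       [ 9.99999868e-01,  4.77446185e-04,  1.91191654e-04,
         1.70971770e-04],
       [ 4.41447706e-05,  2.90693517e-01, -9.56816219e-01,
        -1.42364896e-01],
       [ 0.00000000e+00,  0.00000000e+00,  0.00000000e+00,
         1.00000000e+00]])}
```

View pics/side0.png

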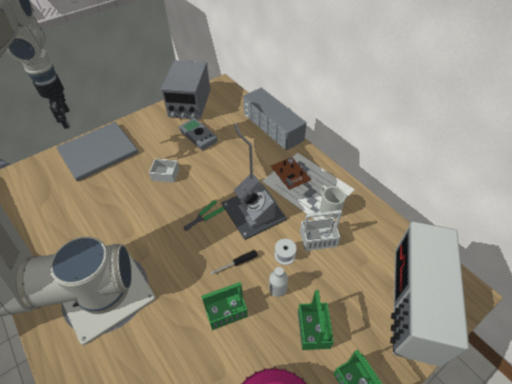

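View pics/top0.png

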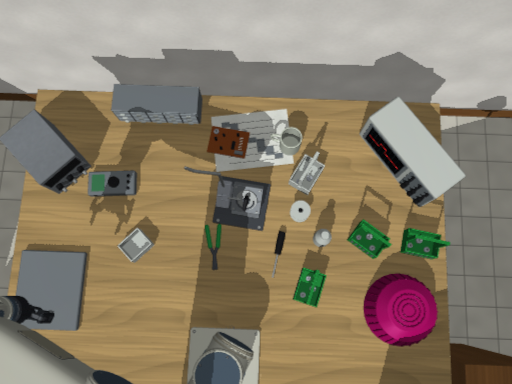

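View pics/wrist0.png

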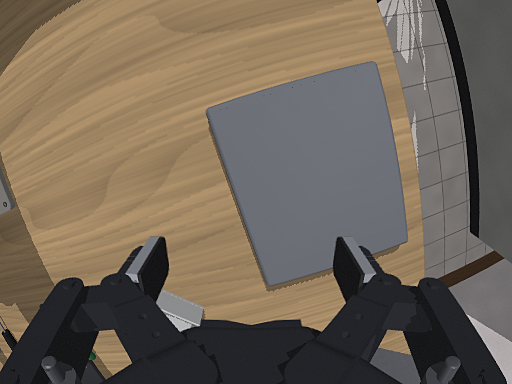

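The white basket with handle is at top (308,172) and side (320,230). The green ones with the same shape are at top (369,238), (423,243) and (309,287). The stand is at top (242,200), and the white tray without a handle is at top (135,245).

```bash
cat > h.py <<'E'
import numpy as np, cv2
from bench import *
from scipy.spatial.transform import Rotation as Rn
def P(cam,p):
    c=calibration(cam);K=c["camera_matrix"];T=np.linalg.inv(c["pose"]);p=np.atleast_2d(p)
    q=p@T[:3,:3].T+T[:3,3];return np.c_[K[0,0]*q[:,0]/-q[:,2]+K[0,2],K[1,1]*-q[:,1]/-q[:,2]+K[1,2]]
def ray(cam,uv):
    c=calibration(cam);K=c["camera_matrix"];d=np.array([(uv[0]-K[0,2])/K[0,0],-(uv[1]-K[1,2])/K[1,1],-1.])
    d=c["pose"][:3,:3]@d;return c["pose"][:3,3],d/np.linalg.norm(d)
def atz(cam,uv,z):
    o,d=ray(cam,uv);return o+d*(z-o[2])/d[2]
def tri(l):
    A=np.zeros((3,3));b=np.zeros(3)
    for o,d in l:
        M=np.eye(3)-np.outer(d,d);A+=M;b+=M@o
    x=np.linalg.solve(A,b);return x,[np.linalg.norm((np.eye(3)-np.outer(d,d))@(x-o)) for o,d in l]
def wpose(s=None):
    s=s or sense();T=np.eye(4);T[:3,:3]=Rn.from_euler('xyz',s["ee_rot"]).as_matrix();T[:3,3]=s["ee_pos"];return T@calibration("wrist")["mount"]
def wray(uv,T):
    K=calibration("wrist")["camera_matrix"];v=np.array([uv[0]-K[0,2],-(uv[1]-K[1,2])]);r=np.hypot(*v);th=r/K[0,0]
    d=np.r_[np.sin(th)*v/r,-np.cos(th)];return T[:3,3],T[:3,:3]@d
def WP(p,T):
    K=calibration("wrist")["camera_matrix"];q=(np.atleast_2d(p)-T[:3,3])@T[:3,:3];rr=np.hypot(q[:,0],q[:,1]);th=np.arctan2(rr,-q[:,2]);
    return np.c_[K[0,2]+K[0,0]*th*q[:,0]/rr,K[1,2]-K[0,0]*th*q[:,1]/rr]
def save(im,name,crop=None,k=1):
    if crop: x0,y0,x1,y1=crop;im=im[y0:y1,x0:x1]
    cv2.imwrite(f"pics/{name}.png",cv2.resize(im[:,:,::-1],None,fx=k,fy=k,interpolation=cv2.INTER_CUBIC))
E
python3 - <<'E'
from h import *
t=grab_frame("top");s=grab_frame("side")
save(t,"t1",(170,120,350,255),4.4);save(s,"s1",(170,110,360,260),4)
for q in("stand","cam_grip","bolt_lug","hook_saddle","hook_tip","basket","bail"):
    for c in("top","side"):
        print(q,c,[(np.round(r["point"],1).tolist(),round(r["conf"],2)) for r in tip_of(c,q)[:5]])
print(sense()["time"])
E
```

```text
stand top [([243.8, 203.9], 0.78), ([304.1, 173.4], 0.51), ([324.6, 240.2], 0.3), ([140.8, 246.4], 0.17)]
stand side [([254.2, 213.1], 0.66)]
cam_grip top [([243.4, 209.0], 0.73), ([222.4, 200.5], 0.68)]
cam_grip side [([250.3, 197.6], 0.84), ([164.4, 173.9], 0.48)]
bolt_lug top [([218.3, 200.6], 0.79), ([311.6, 170.5], 0.6)]
bolt_lug side [([242.3, 184.6], 0.77)]
hook_saddle top [([194.4, 171.8], 0.78)]
hook_saddle side [([238.4, 132.7], 0.96), ([278.5, 284.5], 0.31)]
hook_tip top [([183.3, 166.9], 0.83)]
hook_tip side [([235.3, 122.5], 0.81), ([319.3, 238.1], 0.38), ([198.0, 136.5], 0.28), ([333.3, 207.5], 0.18)]
basket top [([418.0, 243.9], 0.9), ([301.3, 172.8], 0.76), ([307.8, 287.3], 0.71), ([367.1, 237.8], 0.59)]
basket side [([313.4, 328.8], 0.81), ([226.4, 309.0], 0.77), ([317.2, 236.9], 0.68), ([255.0, 215.2], 0.52)]
bail top [([309.5, 169.3], 0.95), ([313.3, 285.1], 0.88), ([375.6, 235.2], 0.82), ([431.6, 240.4], 0.63)]
bail side [([323.2, 214.8], 0.93), ([369.5, 372.4], 0.84), ([317.2, 307.0], 0.78), ([233.4, 125.9], 0.69), ([222.3, 292.3], 0.57)]
0.95
```

```bash
python3 - <<'E'
E
```

```text
(no output)
```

View pics/t1.png

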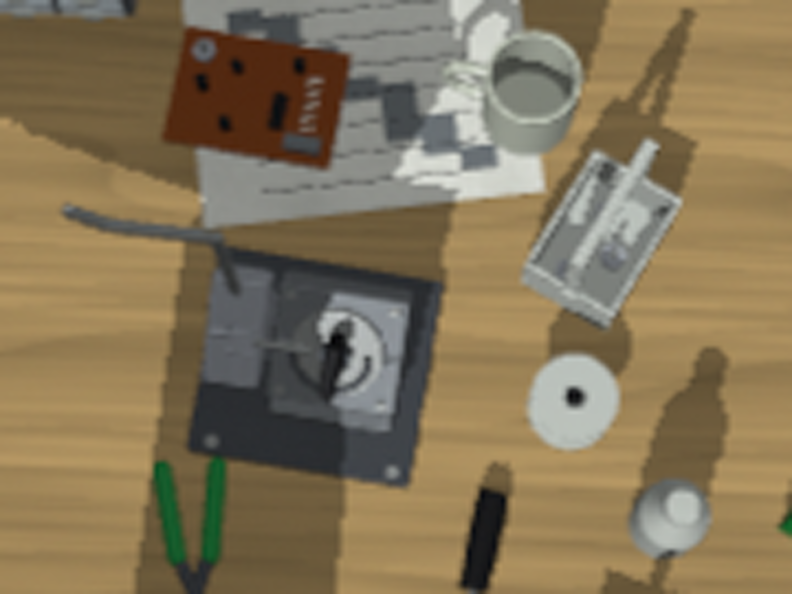

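View pics/s1.png

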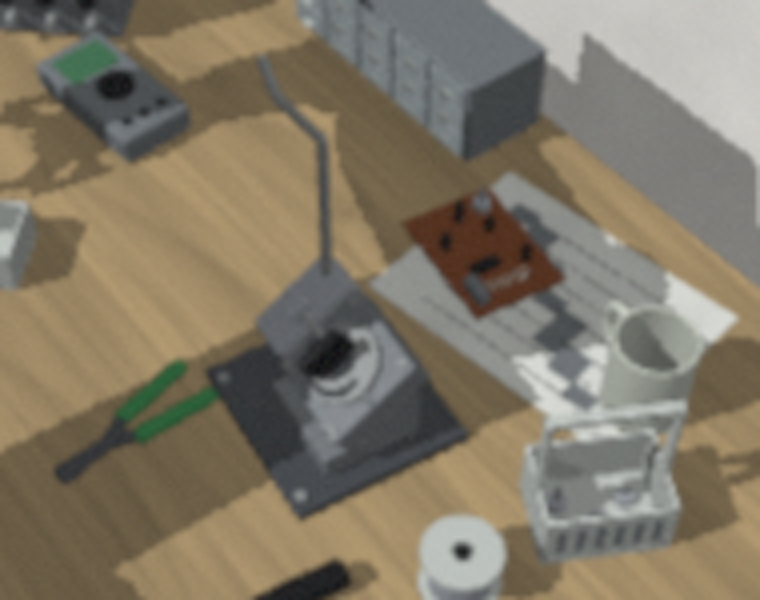

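```bash
cat > fit.py <<'E'
from h import *
from scipy.optimize import least_squares
def sp(v,p): # stand->world
    c,s=np.cos(v[2]),np.sin(v[2]);p=np.atleast_2d(p);return np.c_[v[0]+c*p[:,0]-s*p[:,1],v[1]+s*p[:,0]+c*p[:,1],p[:,2]]
n=np.array([-np.sin(np.radians(35)),0,np.cos(np.radians(35))])
GRIP=np.array([0,0,.085])+.034*n; LUG=np.array([0,.072,.085])+.016*n
if __name__=="__main__":
    tc=lambda u,v:(170+u/4.4,120+v/4.4); sc=lambda u,v:(170+u/4,110+v/4)
    obs=[("top",tc(440,283),(.085,-.07,.012)),("top",tc(407,487),(-.085,-.07,.012)),("top",tc(190,450),(-.085,.11,.012)),
     ("side",sc(300,517),(-.085,-.07,.012)),("side",sc(467,435),(.085,-.07,.012)),("side",sc(209,370),(-.085,.11,.012)),
     ("top",(194.4,171.8),(.03,.156,.255)),("side",(238.4,132.7),(.03,.156,.255)),
     ("top",(183.3,166.9),(.03,.184,.266)),("side",(235.3,122.5),(.03,.184,.266)),
     ("top",(218.3,200.6),LUG),("side",(242.3,184.6),LUG),("side",(250.3,197.6),GRIP)]
    f=lambda v:np.concatenate([P(c,sp(v,p))[0]-uv for c,uv,p in obs])
    r=least_squares(f,[.45,-.05,-.17],loss="soft_l1");print(r.x,np.degrees(r.x[2]));print(np.round(r.fun.reshape(-1,2),1).tolist())
    for k,p in dict(grip=GRIP,saddle=(.03,.148,.255)).items(): print(k,sp(r.x,p)[0],"r",np.hypot(*sp(r.x,p)[0][:2]))
    b,e=tri([ray("top",(309.5,169.3)),ray("side",(323.2,214.8))]);print("bail",b,e,np.hypot(*b[:2]))
    a,c=atz("top",tc(652,145),.148),atz("top",tc(575,275),.148);print(a,c,np.linalg.norm(a-c),(a+c)/2,np.degrees(np.arctan2(*(a-c)[1::-1])))
    a,e=tri([ray("side",sc(545,425)),ray("top",tc(575,275))]);print(a,e)
    a,e=tri([ray("side",sc(685,408)),ray("top",tc(652,145))]);print(a,e)
E
python3 fit.py
```

```text
[ 0.54035283 -0.0544217  -0.12400022] -7.104689125779796
[[0.2, -1.2], [-0.1, -0.5], [-1.8, -0.4], [-1.1, -0.4], [-0.2, -1.0], [-2.3, -0.3], [0.2, -1.6], [0.0, 0.1], [1.6, 0.9], [-1.1, 2.8], [5.7, -3.0], [0.0, 1.0], [-0.4, 0.7]]
grip [ 0.52100097 -0.05200969  0.11285117] r 0.5235905043222865
saddle [0.58842752 0.08873145 0.255     ] r 0.5950800111469988
bail [ 0.63861446 -0.26220388  0.14972427] [np.float64(0.004683939230361086), np.float64(0.0046839392303612065)] 0.6903472352216127
[ 0.69147721 -0.28735201  0.148     ] [ 0.58957847 -0.23215942  0.148     ] 0.11588604361169332 [ 0.64052784 -0.25975571  0.148     ] -28.441812322340898
[ 0.5938226  -0.23458966  0.14960882] [np.float64(0.005134030917431088), np.float64(0.005134030917431114)]
[ 0.693329   -0.28850613  0.14794005] [np.float64(0.002057009529979167), np.float64(0.002057009529978805)]
```

```bash
cat >> h.py <<'E'
def tool(): 
    s=sense();return np.array(s["ee_pos"]),Rn.from_euler('xyz',s["ee_rot"]).as_matrix()
def delta(p,R,base=None):
    p0,R0=base or tool();t=R0.T@(np.asarray(p)-p0)/.5;w=Rn.from_matrix(R0.T@R).as_rotvec()/(2*np.pi)
    print("travel",np.round(t,4).tolist(),"turn",np.round(w,4).tolist(),"dist",round(np.linalg.norm(t)*.5,4),"deg",round(np.linalg.norm(w)*360,1))
def camR(psi,a=0,tilt=35): # tool R for cam grip, a: deg rotation about tool z
    t=np.radians(tilt);x=np.array([-np.cos(t),0,-np.sin(t)]);y=np.array([0,1.,0]);z=np.array([np.sin(t),0,-np.cos(t)])
    return Rn.from_euler('z',psi).as_matrix()@np.c_[x,y,z]@Rn.from_euler('z',a,degrees=True).as_matrix()
E
python3 - <<'E'
from h import *; from fit import sp,n
v=[.5404,-.0544,-.124]
p=sp(v,np.array([0,0,.085])+.125*n)[0];print(p)
delta(p,camR(v[2]))
E
```

```text
[ 0.46925345 -0.04553233  0.18739401]
travel [-0.9216, -0.9006, 0.0878] turn [-0.009, -0.0969, -0.0286] dist 0.6458 deg 36.5
```

jog_arm([
  {"travel": [-0.92, -0.9, -0.02], "turn": [-0.009, -0.097, -0.0286], "hand": 0},
  {"travel": [-0.92, -0.9, -0.02], "turn": [-0.009, -0.097, -0.0286], "hand": 0},
  {"travel": [-0.92, -0.9, -0.02], "turn": [-0.009, -0.097, -0.0286], "hand": 0},
  {"travel": [-0.92, -0.9, -0.02], "turn": [-0.009, -0.097, -0.0286], "hand": 0},
  {"travel": [-0.92, -0.9, -0.02], "turn": [-0.009, -0.097, -0.0286], "hand": 0},
  {"travel": [-0.92, -0.9, -0.02], "turn": [-0.009, -0.097, -0.0286], "hand": 0},
  {"travel": [-0.92, -0.9, -0.02], "turn": [-0.009, -0.097, -0.0286], "hand": 0},
  {"travel": [-0.92, -0.9, -0.02], "turn": [-0.009, -0.097, -0.0286], "hand": 0},
  {"travel": [-0.92, -0.9, -0.02], "turn": [-0.009, -0.097, -0.0286], "hand": 0},
  {"travel": [-0.92, -0.9, 0.03], "turn": [-0.009, -0.097, -0.0286], "hand": 0},
])

```text
time: 2.2
ee_pos: [0.4386, 0.0144, 0.2297]
ee_rot: [-3.141, 0.615, 3.018]
ft_force: [0.9, 0.9, -0.5]
gripper_width: 1.004
```

Run:
```python
from h import *; from fit import sp,n
v=[.5404,-.0544,-.124]
p=sp(v,np.array([0,0,.085])+.125*n)[0]
delta(p,camR(v[2]));print(sense()["joints"],sense()["joint_velocities"])
```

```text
travel [-0.0131, -0.1114, 0.1129] turn [-0.0, 0.0006, 0.0] dist 0.0796 deg 0.2
[-0.18135076 -0.30835612 -0.71640659  0.5488548   0.03294026 -0.04704112] [-1.55371375  0.29969538 -0.09746994 -0.42243448  0.87897695 -1.26853583]
```

jog_arm([
  {"travel": [0, 0, 0], "turn": [0, 0, 0], "hand": 0},
  {"travel": [0, 0, 0], "turn": [0, 0, 0], "hand": 0},
])

```text
time: 2.45
ee_pos: [0.4374, 0.0156, 0.228]
ee_rot: [3.141, 0.61, 3.015]
ft_force: [0.3, 0.2, 0.1]
gripper_width: 1.0
```

Run:
```python
from h import *; from fit import sp,n
v=[.5404,-.0544,-.124]
p=sp(v,np.array([0,0,.085])+.125*n)[0]
delta(p,camR(v[2]));print(sense()["joints"])
```

```text
travel [-0.0179, -0.1133, 0.1115] turn [-0.0002, -0.0002, -0.0003] dist 0.08 deg 0.1
[-0.17624625 -0.30655296 -0.71719794  0.55090197  0.02871937 -0.0407713 ]
```

jog_arm([
  {"travel": [-0.018, -0.113, 0.06], "turn": [0, 0, 0], "hand": 0},
  {"travel": [-0.018, -0.113, 0.11], "turn": [0, 0, 0], "hand": 0},
  {"travel": [-0.018, -0.113, 0.11], "turn": [0, 0, 0], "hand": 0},
  {"travel": [-0.018, -0.113, 0.11], "turn": [0, 0, 0], "hand": 0},
])

```text
time: 2.95
ee_pos: [0.4691, -0.0426, 0.1888]
ee_rot: [3.142, 0.611, 3.021]
ft_force: [-0.1, -0.0, -0.4]
gripper_width: 0.996
```

Run:
```python
from h import *; from fit import sp,n,GRIP,LUG
v=[.5404,-.0544,-.124]
s=sense();T=wpose(s);im=grab_frame("wrist");np.save("T1.npy",T);print(s["ee_pos"],s["ee_rot"])
for q in("cam_grip","bolt_lug","stand","hook_saddle","hook_tip","bail"):
    print(q,[(np.round(r["point"],1).tolist(),round(r["conf"],2)) for r in tip_of("wrist",q)[:3]])
print(WP(sp(v,[GRIP,LUG,(.03,.156,.255),(.03,.184,.266)]),T))
im=im.copy()
base=[(.085,-.07,.012),(-.085,-.07,.012),(-.085,.11,.012),(.085,.11,.012)]
for p in WP(sp(v,[GRIP,LUG,(.03,.156,.255),(.03,.184,.266)]+base),T): cv2.circle(im,tuple(int(round(a)) for a in p),3,(255,0,0),1)
save(im,"w2",k=1.55)
```

```text
[ 0.4691282  -0.04258232  0.18884793] [3.14157722 0.61058964 3.0212436 ]
cam_grip [([249.1, 189.1], 0.79)]
bolt_lug [([327.5, 185.5], 0.9)]
stand [([249.7, 120.3], 0.83)]
hook_saddle []
hook_tip []
bail [([105.4, 277.3], 0.94), ([22.6, 78.9], 0.68)]
[[246.84045802 189.02207471]
 [326.79855154 183.19308641]
 [427.29947693 353.97096996]
 [453.42735461 358.73807372]]
```

View pics/w2.png

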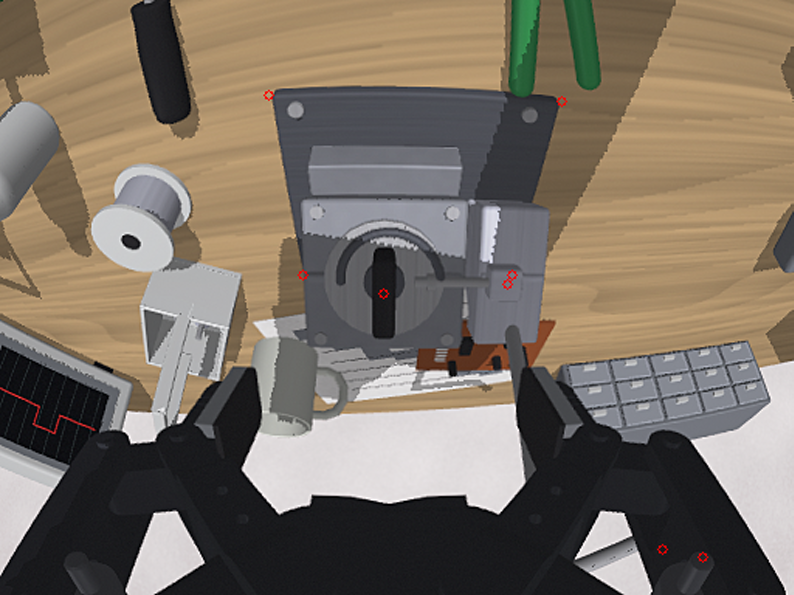

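Run:
```python
from h import *; from fit import sp,n,GRIP,LUG
from scipy.optimize import least_squares
T=np.load("T1.npy")
k=1.55
BT=np.array([0,0,.085])+.046*n
obs=[("w",(275/k,90/k),(-.085,-.07,.012)),("w",(557/k,97/k),(-.085,.11,.012)),("w",(384/k,292/k),BT),("w",(505/k,284/k),LUG),("w",(249.1,189.1),GRIP),
("top",(194.4,171.8),(.03,.156,.255)),("side",(238.4,132.7),(.03,.156,.255)),("top",(183.3,166.9),(.03,.184,.266)),("side",(235.3,122.5),(.03,.184,.266)),
("top",(270,184.3),(.085,-.07,.012)),("top",(262.5,230.7),(-.085,-.07,.012)),("top",(213.2,222.3),(-.085,.11,.012))]
f=lambda v:np.concatenate([((WP(sp(v,p),T) if c=="w" else P(c,sp(v,p)))[0]-uv)*(1 if c=="w" else .5) for c,uv,p in obs])
r=least_squares(f,[.54,-.054,-.12],loss="soft_l1");v=r.x;print(v,np.degrees(v[2]));print(np.round(r.fun.reshape(-1,2),1).tolist())
f2=lambda v:np.concatenate([f(v)[6:10]]); 
np.save("v.npy",v)
print(sp(v,BT),WP(sp(v,[BT,GRIP]),T))
p=sp(v,np.array([0,0,.085])+.016*n)[0];print(p);delta(p,camR(v[2]))
```

```text
[ 0.53842103 -0.05361557 -0.13606113] -7.795728708725336
[[-3.3, 0.2], [4.0, 1.5], [0.0, 3.6], [1.9, -0.9], [-1.3, -1.6], [0.1, -0.8], [-0.0, 0.0], [0.8, 0.4], [-0.5, 1.4], [0.1, -0.2], [-0.4, 0.1], [-1.1, -0.2]]
[[ 0.51228036 -0.05003673  0.12268099]] [[247.7663671  191.98268663]
 [247.76247436 187.4874693 ]]
[ 0.52932862 -0.05237075  0.09810643]
travel [0.0049, -0.0013, 0.2179] turn [0.0011, 0.0001, 0.0017] dist 0.109 deg 0.7
```

jog_arm([
  {"travel": [0.002, -0.001, 0.1], "turn": [0, 0, 0.001], "hand": 0},
  {"travel": [0.005, -0.001, 0.18], "turn": [0.001, 0, 0.0017], "hand": 0.3},
  {"travel": [0.005, -0.001, 0.218], "turn": [0.001, 0, 0.0017], "hand": 0.5},
  {"travel": [0.005, -0.001, 0.218], "turn": [0.001, 0, 0.0017], "hand": 0.5},
])

```text
time: 3.8
ee_pos: [0.529, -0.0526, 0.0961]
ee_rot: [3.14, 0.608, 3.004]
ft_force: [0.4, -0.5, -1.0]
gripper_width: 0.501
```

Run:
```python
from h import *; from fit import sp,n
v=np.load("v.npy");p=sp(v,np.array([0,0,.085])+.016*n)[0];delta(p,camR(v[2]))
s=sense();print(s["joints"],s["gripper_width"]);save(grab_frame("wrist"),"w3",k=1.55)
```

```text
travel [-0.0027, 0.0005, -0.0029] turn [0.0001, -0.0005, -0.0002] dist 0.002 deg 0.2
[-0.31476167  0.0356268  -0.85004591  0.08508524  0.10259815 -0.14605984] 0.5011453915264321
```

View pics/w3.png

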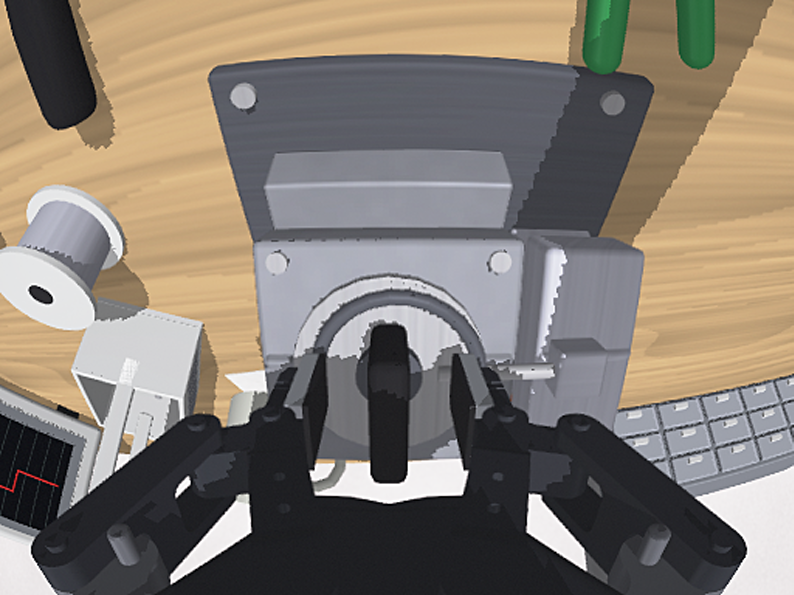

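jog_arm([
  {"travel": [0, 0, -0.003], "turn": [0, 0, 0], "hand": 1},
  {"travel": [0, 0, -0.003], "turn": [0, 0, 0], "hand": 1},
  {"travel": [0, 0, -0.003], "turn": [0, 0, 0], "hand": 1},
  {"travel": [0, 0, -0.003], "turn": [0, 0, 0], "hand": 1},
  {"travel": [0, 0, -0.003], "turn": [0, 0, 0], "hand": 1},
  {"travel": [0, 0, -0.003], "turn": [0, 0, 0], "hand": 1},
])

```text
time: 4.6
ee_pos: [0.5284, -0.0525, 0.1002]
ee_rot: [3.141, 0.613, 3.005]
ft_force: [-5.7, 0.9, 7.3]
gripper_width: 0.127
```

jog_arm([
  {"travel": [0, 0, 0], "turn": [0, 0, 0.02], "hand": 1},
  {"travel": [0, 0, 0], "turn": [0, 0, 0.04], "hand": 1},
  {"travel": [0, 0, 0], "turn": [0, 0, 0.06], "hand": 1},
  {"travel": [0, 0, 0], "turn": [0, 0, 0.08], "hand": 1},
])

```text
time: 5.1
ee_pos: [0.5286, -0.0519, 0.1003]
ee_rot: [2.811, 0.526, 2.409]
ft_force: [-4.5, 6.0, 7.3]
gripper_width: 0.132
```

Run:
```python
from h import *
s=sense();print(s["joints"],s["gripper_width"],s["ft_force"],s["ft_torque"],s["ee_pos"]);save(grab_frame("wrist"),"w4",k=1.2)
```

```text
[-0.31494118  0.0268423  -0.84894483  0.08972758  0.10452319  0.36010405] 0.13185915496129885 [-4.4701553   6.0201443   7.33092478] [0.75967011 0.34539677 0.70957378] [ 0.52860354 -0.05194871  0.10025553]
```

View pics/w4.png

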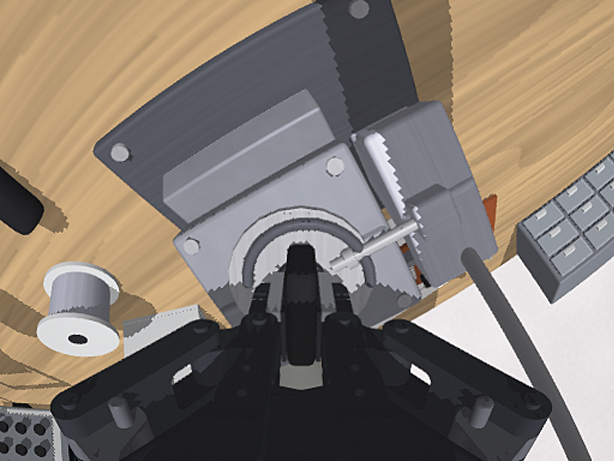

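jog_arm([
  {"travel": [0, 0, 0], "turn": [0, 0, 0.02], "hand": 1},
  {"travel": [0, 0, 0], "turn": [0, 0, 0.04], "hand": 1},
  {"travel": [0, 0, 0], "turn": [0, 0, 0.06], "hand": 1},
  {"travel": [0, 0, 0], "turn": [0, 0, 0.08], "hand": 1},
  {"travel": [0, 0, 0], "turn": [0, 0, 0.1], "hand": 1},
  {"travel": [0, 0, 0], "turn": [0, 0, 0.12], "hand": 1},
  {"travel": [0, 0, 0], "turn": [0, 0, 0.14], "hand": 1},
  {"travel": [0, 0, 0], "turn": [0, 0, 0.16], "hand": 1},
  {"travel": [0, 0, 0], "turn": [0, 0, 0.18], "hand": 1},
])

```text
time: 6.28
ee_pos: [0.5297, -0.0514, 0.101]
ee_rot: [2.528, -0.042, 1.383]
ft_force: [1.8, 8.9, 6.0]
gripper_width: 0.129
```

Run:
```python
from h import *
s=sense();print(s["joints"],s["gripper_width"],s["ft_force"],s["ft_torque"],s["ee_pos"]);save(grab_frame("wrist"),"w5",k=1.2);save(grab_frame("side"),"s5",(170,80,360,260),3.3)
```

```text
[-0.31428554  0.0269376  -0.84786512  0.08882423  0.10635504  1.49114322] 0.12917667946798958 [1.7649209  8.9461269  5.98279662] [ 1.3966     -0.29174545  1.12225504] [ 0.52967805 -0.05137587  0.10100001]
```

View pics/w5.png

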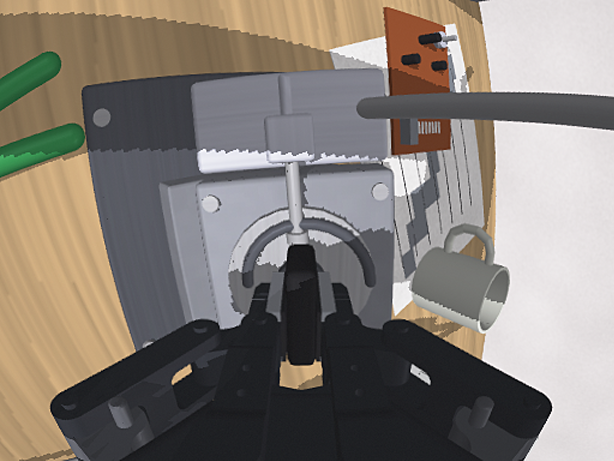

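View pics/s5.png

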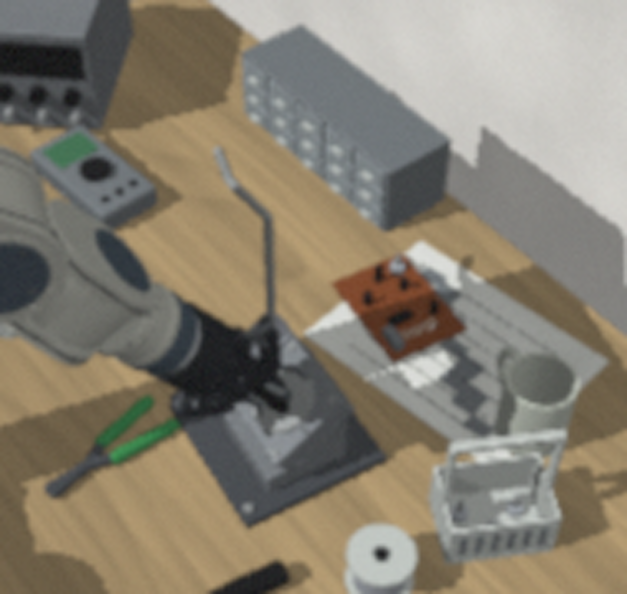

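jog_arm([
  {"travel": [0, 0, 0], "turn": [0, 0, 0.025], "hand": 1},
  {"travel": [0, 0, 0], "turn": [0, 0, 0.05], "hand": 1},
  {"travel": [0, 0, 0], "turn": [0, 0, 0.075], "hand": 1},
  {"travel": [0, 0, 0], "turn": [0, 0, 0.1], "hand": 1},
  {"travel": [0, 0, 0], "turn": [0, 0, 0.125], "hand": 1},
  {"travel": [0, 0, 0], "turn": [0, 0, 0.15], "hand": 1},
  {"travel": [0, 0, 0], "turn": [0, 0, 0.175], "hand": 1},
  {"travel": [0, 0, 0], "turn": [0, 0, 0.2], "hand": 1},
  {"travel": [0, 0, 0], "turn": [0, 0, 0.22], "hand": 1},
  {"travel": [0, 0, 0], "turn": [0, 0, 0.23], "hand": 1},
])

```text
time: 7.62
ee_pos: [0.5307, -0.0527, 0.1019]
ee_rot: [3.1, -0.616, -0.063]
ft_force: [4.8, 1.7, 5.4]
gripper_width: 0.127
```

Run:
```python
from h import *
s=sense();print(s["joints"],s["gripper_width"],s["ft_force"],s["ft_torque"],s["ee_pos"])
_,R=tool();print("tool frame F,M",R.T@s["ft_force"],R.T@s["ft_torque"])
v=np.load("v.npy");print("turned deg", np.degrees(Rn.from_matrix(camR(v[2]).T@R).as_rotvec()))
```

```text
[-0.31509258  0.02707053 -0.84642414  0.08774238  0.10441861  2.9351118 ] 0.12658402286104367 [4.82785053 1.7092794  5.35942051] [ 0.41212081 -0.58130871  0.47766992] [ 0.53066125 -0.05273426  0.10185322]
tool frame F,M [ 6.94223187 -1.93789725 -1.7329558 ] [ 0.64138589  0.55934366 -0.1081237 ]
turned deg [-5.72547047e-01  8.60714776e-02  1.76563862e+02]
```

jog_arm([
  {"travel": [0, 0, 0], "turn": [0, 0, 0.005], "hand": 1},
  {"travel": [0, 0, 0], "turn": [0, 0, 0.01], "hand": 1},
  {"travel": [0, 0, 0], "turn": [0, 0, 0.014], "hand": 1},
  {"travel": [0, 0, 0], "turn": [0, 0, 0.014], "hand": 1},
])

```text
time: 8.12
ee_pos: [0.5306, -0.0528, 0.1018]
ee_rot: [-3.124, -0.617, -0.166]
ft_force: [4.8, 1.6, 6.0]
gripper_width: 0.129
```

```bash
cat > st.py <<'E'
from h import *
s=sense();print(s["time"],s["joints"],s["gripper_width"],s["ft_force"],s["ee_pos"])
_,R=tool();print("tool frame F,M",R.T@s["ft_force"],R.T@s["ft_torque"])
v=np.load("v.npy");print("turned deg", np.degrees(Rn.from_matrix(camR(v[2]).T@R).as_rotvec()))
E
python3 st.py
```

```text
8.125 [-0.31508876  0.02709538 -0.84647811  0.08765866  0.10403299  3.01939177] 0.12929961136021276 [4.75078363 1.58260436 5.95579366] [ 0.53062672 -0.05283979  0.10182229]
tool frame F,M [ 7.0545346  -2.38644703 -2.25487736] [ 0.55229796  0.59181803 -0.90357174]
turned deg [ 5.70584470e-01 -7.73556425e-02 -1.78605538e+02]
```

jog_arm([
  {"travel": [0, 0, 0], "turn": [0, 0, 0], "hand": 0.4},
  {"travel": [0, 0, 0], "turn": [0, 0, 0], "hand": 0.4},
  {"travel": [0, 0, 0], "turn": [0, 0, 0], "hand": 0.4},
  {"travel": [0, 0, -0.06], "turn": [0, 0, 0], "hand": 0.4},
  {"travel": [0, 0, -0.12], "turn": [0, 0, 0], "hand": 0.4},
  {"travel": [0, 0, -0.2], "turn": [0, 0, 0], "hand": 0.4},
  {"travel": [0, 0, -0.2], "turn": [0, 0, 0], "hand": 0.4},
])

```text
time: 9.0
ee_pos: [0.4716, -0.0451, 0.1832]
ee_rot: [-3.124, -0.615, -0.168]
ft_force: [1.3, 0.3, -0.3]
gripper_width: 0.597
```

```bash
python3 st.py
python3 - <<'E'
from h import *
from fit import sp,n,GRIP
v=np.load("v.npy")
T=wpose();im=grab_frame("wrist").copy();np.save("T6.npy",T)
for q in ("bolt_lug","cam_grip"): print(q,[(np.round(r["point"],1).tolist(),round(r["conf"],2)) for r in tip_of("wrist",q)[:2]])
BT=np.array([0,0,.085])
pts=[GRIP,BT+[0,.064,0]+.016*n,BT+[0,.072,0]+.016*n]
print(WP(sp(v,pts),T))
for p in WP(sp(v,pts),T): cv2.circle(im,tuple(int(round(a)) for a in p),2,(255,0,0),1)
save(im,"w6",k=1.5)
E
```

```text
9.0 [-0.35056029 -0.19944206 -0.77752066  0.38858314  0.1226076   2.99137097] 0.5967584559580534 [ 1.2880615   0.26222804 -0.32523422] [ 0.47162682 -0.04506696  0.18322753]
tool frame F,M [ 0.81417714 -0.45622963  0.98112863] [ 0.01587222 -0.52009555 -0.02431788]
turned deg [ 3.63070971e-01  4.06962575e-02 -1.78517450e+02]
bolt_lug [([179.4, 188.1], 0.56)]
cam_grip [([378.1, 110.7], 0.53)]
[[249.64781542 195.65189675]
 [177.19226073 190.84077605]
 [168.57407206 191.04819274]]
```

View pics/w6.png

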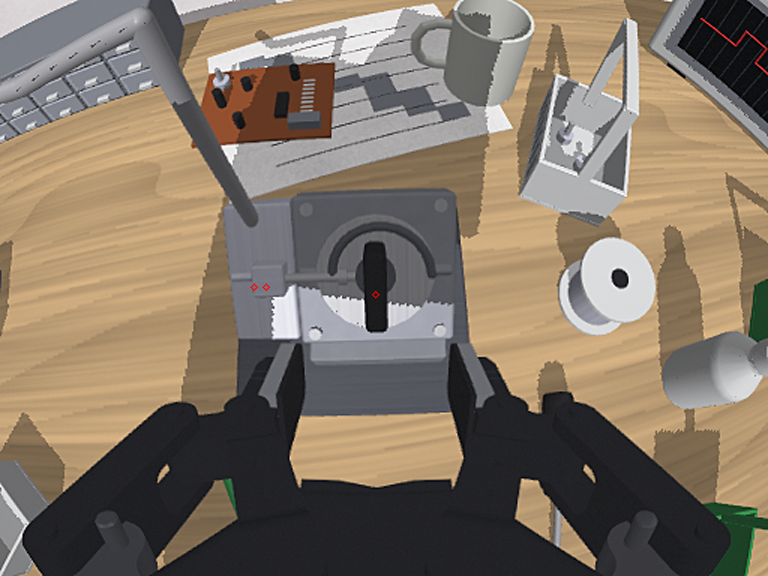

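jog_arm([
  {"travel": [0.05, 0.05, -0.08], "turn": [0, 0, -0.028], "hand": 0.3},
  {"travel": [0.11, 0.12, -0.16], "turn": [0, 0, -0.056], "hand": 0},
  {"travel": [0.115, 0.2, -0.164], "turn": [0, 0, -0.084], "hand": 0},
  {"travel": [0.115, 0.25, -0.164], "turn": [0, 0, -0.112], "hand": 0},
  {"travel": [0.115, 0.3, -0.164], "turn": [0, 0, -0.14], "hand": 0},
  {"travel": [0.115, 0.3, -0.164], "turn": [0, 0, -0.168], "hand": 0},
  {"travel": [0.115, 0.3, -0.164], "turn": [0, 0, -0.196], "hand": 0},
  {"travel": [0.115, 0.3, -0.164], "turn": [0, 0, -0.224], "hand": 0},
  {"travel": [0.115, 0.3, -0.164], "turn": [0, 0, -0.252], "hand": 0},
  {"travel": [0.115, 0.3, -0.164], "turn": [0, 0, -0.28], "hand": 0},
])

```text
time: 10.4
ee_pos: [0.4482, -0.1948, 0.2767]
ee_rot: [2.54, 0.094, 1.573]
ft_force: [-0.0, -0.0, 0.4]
gripper_width: 0.997
```

```bash
cat >> h.py <<'E'
def downR(yaw): return Rn.from_euler('xyz',[np.pi,0,yaw]).as_matrix()
E
python3 - <<'E'
from h import *
print(sense()["joints"],sense()["ee_pos"])
az=np.radians(-28.4);u=np.array([np.cos(az),np.sin(az),0])
b=np.array([.6405,-.2605,.25]);p=b-.05*u;print(p)
delta(p,downR(np.pi+az))
E
```

```text
[-0.80616285 -0.20413656 -0.51065887  0.76590308  0.36426451  0.82673973] [ 0.44821712 -0.19480654  0.27672009]
[ 0.59651757 -0.23671879  0.25      ]
travel [-0.0792, 0.2097, 0.2182] turn [0.0783, 0.0641, -0.1607] dist 0.1564 deg 68.4
```

jog_arm([
  {"travel": [-0.02, 0.05, 0.0], "turn": [0.0112, 0.0092, -0.023], "hand": 0},
  {"travel": [-0.04, 0.1, 0.06], "turn": [0.0224, 0.0183, -0.046], "hand": 0},
  {"travel": [-0.06, 0.15, 0.12], "turn": [0.0336, 0.0275, -0.069], "hand": 0},
  {"travel": [-0.079, 0.21, 0.18], "turn": [0.0447, 0.0366, -0.0918], "hand": 0},
  {"travel": [-0.079, 0.21, 0.218], "turn": [0.0559, 0.0458, -0.1148], "hand": 0},
  {"travel": [-0.079, 0.21, 0.218], "turn": [0.0671, 0.055, -0.1377], "hand": 0},
  {"travel": [-0.079, 0.21, 0.218], "turn": [0.0783, 0.0641, -0.1607], "hand": 0},
  {"travel": [-0.079, 0.21, 0.218], "turn": [0.0783, 0.0641, -0.1607], "hand": 0},
  {"travel": [-0.079, 0.21, 0.218], "turn": [0.0783, 0.0641, -0.1607], "hand": 0},
])

```text
time: 11.52
ee_pos: [0.5964, -0.2371, 0.2509]
ee_rot: [3.138, 0.001, 2.638]
ft_force: [0.6, -0.1, -0.3]
gripper_width: 0.998
```

Run:
```python
from h import *
print(sense()["joints"],sense()["ee_pos"],sense()["ee_rot"])
T=wpose();im=grab_frame("wrist").copy();np.save("T7.npy",T)
for q in ("bail","basket"): print(q,[(np.round(r["point"],1).tolist(),round(r["conf"],2)) for r in tip_of("wrist",q)[:2]])
az=np.radians(-28.4);u=np.array([np.cos(az),np.sin(az),0]);b=np.array([.6405,-.2605,.144])
pts=[b,b+.055*u+[0,0,.004],b-.055*u+[0,0,.004]]
print(WP(pts,T))
for p in WP(pts,T): cv2.circle(im,tuple(int(round(a)) for a in p),2,(255,0,0),1)
save(im,"w7",k=1.55)
```

```text
[-0.51064631  0.41665998  0.30599844  1.4590019   0.00359344 -0.00694288] [ 0.59639405 -0.23706618  0.25091951] [3.13800717e+00 1.15780590e-03 2.63788918e+00]
bail [([257.4, 244.9], 0.9), ([141.5, 73.2], 0.44)]
basket [([62.2, 141.0], 0.89), ([443.7, 172.6], 0.68)]
[[250.5323933  235.35964716]
 [251.00813773 285.68666351]
 [250.00831796 179.51863881]]
```

View pics/w7.png

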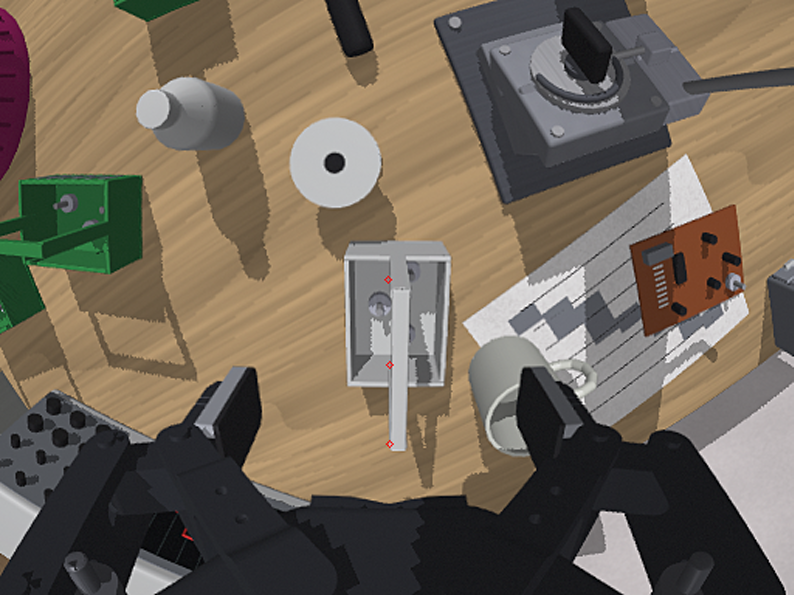

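Run:
```python
from h import *
T=np.load("T7.npy");k=1.55
def az_(uv,z): o,d=wray(uv,T);return o+d*(z-o[2])/d[2]
a=az_((400.5/k,288/k),.148);c=az_((398.5/k,450/k),.148)
print(a,c,np.linalg.norm(a-c),(a+c)/2);az=np.arctan2(*(c-a)[1::-1]);print(np.degrees(az))
u=(c-a)/np.linalg.norm(c-a);b=(a+c)/2;np.save("bask.npy",np.r_[b[:2],az])
p=b-.030*u;p[2]=.144-.018;print(p);delta(p,downR(np.pi+az))
```

```text
[ 0.60053409 -0.23074112  0.148     ] [ 0.697066   -0.28413854  0.148     ] 0.11031633572237598 [ 0.64880004 -0.25743983  0.148     ]
-28.94953351425833
[ 0.62254865 -0.24291866  0.126     ]
travel [-0.0518, 0.0152, 0.2531] turn [0.0005, 0.0004, 0.0004] dist 0.1294 deg 0.3
```

jog_arm([
  {"travel": [-0.052, 0.015, 0.08], "turn": [0.0005, 0.0004, 0.0004], "hand": 0.4},
  {"travel": [-0.052, 0.015, 0.17], "turn": [0.0005, 0.0004, 0.0004], "hand": 0.5},
  {"travel": [-0.052, 0.015, 0.23], "turn": [0.0005, 0.0004, 0.0004], "hand": 0.5},
  {"travel": [-0.052, 0.015, 0.253], "turn": [0.0005, 0.0004, 0.0004], "hand": 0.5},
  {"travel": [-0.052, 0.015, 0.253], "turn": [0.0005, 0.0004, 0.0004], "hand": 0.5},
])

```text
time: 12.3
ee_pos: [0.6227, -0.243, 0.1263]
ee_rot: [-3.141, -0.001, 2.638]
ft_force: [0.5, -0.3, 1.3]
gripper_width: 0.498
```

Run:
```python
from h import *
b=np.load("bask.npy");u=np.array([np.cos(b[2]),np.sin(b[2]),0]);p=np.r_[b[:2],.126]-.03*u;delta(p,downR(np.pi+b[2]));print(sense()["ee_pos"],sense()["ft_force"])
save(grab_frame("wrist"),"w8",k=1.3)
```

```text
travel [0.0004, -0.0, 0.0006] turn [-0.0001, -0.0001, 0.0002] dist 0.0003 deg 0.1
[ 0.62270458 -0.24300072  0.12627881] [ 0.46923953 -0.31406689  1.27979766]
```

View pics/w8.png

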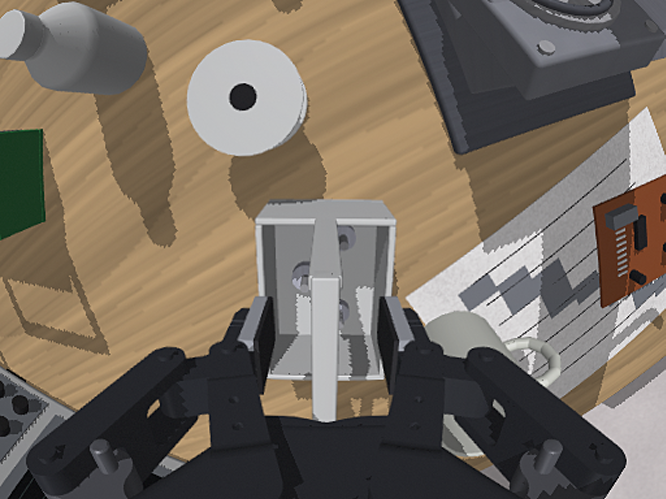

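jog_arm([
  {"travel": [0, 0, 0], "turn": [0, 0, 0], "hand": 1},
  {"travel": [0, 0, 0], "turn": [0, 0, 0], "hand": 1},
  {"travel": [0, 0, 0], "turn": [0, 0, 0], "hand": 1},
  {"travel": [0, 0, 0], "turn": [0, 0, 0], "hand": 1},
  {"travel": [0, 0, 0], "turn": [0, 0, 0], "hand": 1},
  {"travel": [0, 0, -0.02], "turn": [0, 0, 0], "hand": 1},
  {"travel": [0, 0, -0.04], "turn": [0, 0, 0], "hand": 1},
  {"travel": [0, 0, -0.06], "turn": [0, 0, 0], "hand": 1},
  {"travel": [0, 0, -0.06], "turn": [0, 0, 0], "hand": 1},
])

```text
time: 13.48
ee_pos: [0.6234, -0.2429, 0.157]
ee_rot: [-3.141, 0.001, 2.638]
ft_force: [0.2, -0.8, -1.2]
gripper_width: 0.102
```

Run:
```python
from h import *
s=sense();print(s["ee_pos"],s["ft_force"],s["ft_torque"],s["gripper_width"])
np.save("T9.npy",wpose(s))
save(grab_frame("wrist"),"w9",k=1.55);save(grab_frame("side"),"s9",(220,130,400,270),4.2)
```

```text
[ 0.62341345 -0.24293517  0.15698496] [ 0.15211522 -0.75127512 -1.19608445] [-0.03934569  0.06780872 -0.04637293] 0.10169694728072647
```

View pics/w9.png

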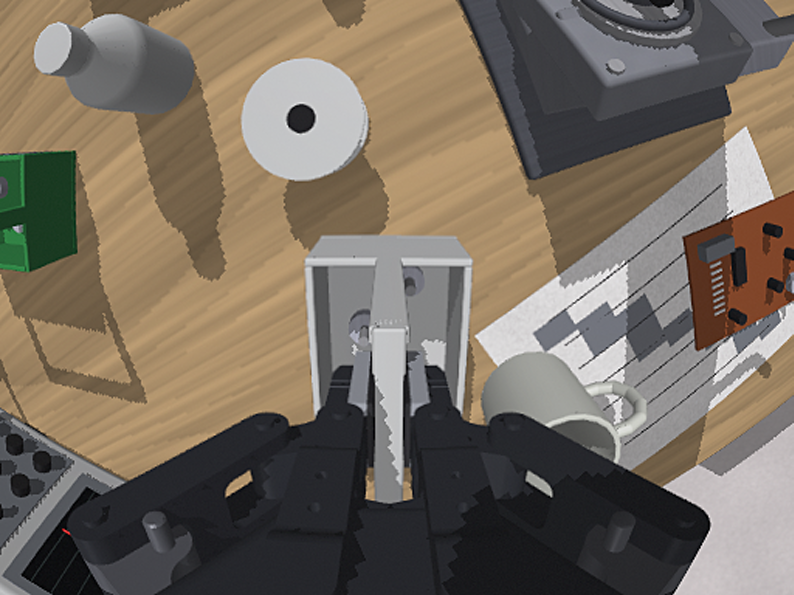

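View pics/s9.png

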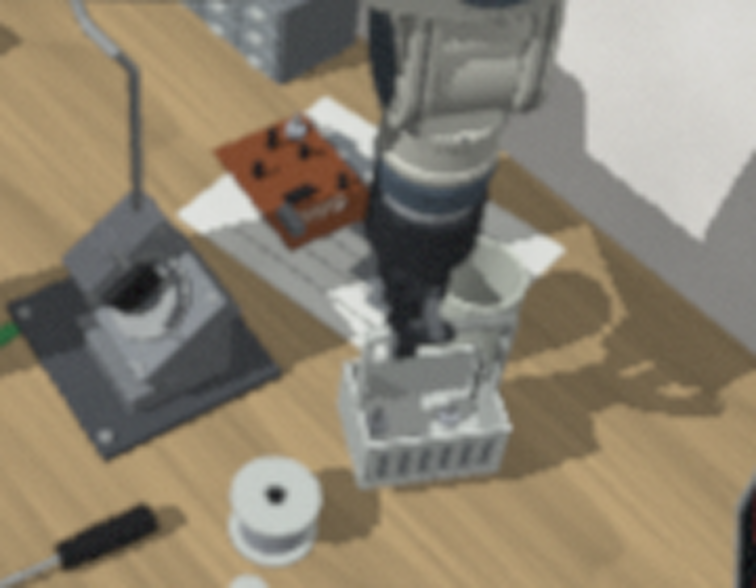

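Run:
```python
from h import *; from fit import sp
v=np.load("v.npy")
t=grab_frame("top").copy();s=grab_frame("side").copy()
for q in("hook_saddle","hook_tip"):
    l=[]
    for c in("top","side"):
        r=tip_of(c,q)
        print(q,c,[(np.round(x["point"],1).tolist(),round(x["conf"],2)) for x in r[:2]])
        if r:l.append(ray(c,r[0]["point"]))
    if len(l)==2: print(tri(l))
pts=sp(v,[(.03,.148,.255),(.03,.176,.266),(.03,.083,.26),(.03,.083,.09)]);print(pts)
print(P("top",pts),P("side",pts))
for c,im in(("top",t),("side",s)):
    for p in P(c,pts): cv2.circle(im,tuple(int(round(a*1)) for a in p),1,(255,0,0),-1)
save(t,"t9",(165,140,265,240),6);save(s,"s9b",(210,100,310,200),6)
T=np.load("T9.npy");o,d=wray((389/1.55,328/1.55),T);e=o+d*((.179)-o[2])/d[2]; R=T@np.linalg.inv(calibration("wrist")["mount"]);print("near end in tool",R[:3,:3].T@(e-R[:3,3]))
```

```text
hook_saddle top [([196.4, 173.0], 0.65)]
hook_saddle side [([239.7, 134.2], 0.88)]
(array([0.58440768, 0.08900896, 0.25575213]), [np.float64(0.0039137178035393), np.float64(0.003913717803539285)])
hook_tip top [([188.5, 169.9], 0.56)]
hook_tip side [([234.6, 123.6], 0.89), ([164.5, 174.5], 0.23)]
(array([0.58266148, 0.1084886 , 0.28842991]), [np.float64(0.001868180642091626), np.float64(0.001868180642091551)])
[[0.58821874 0.08894736 0.255     ]
 [0.59201671 0.11668858 0.266     ]
 [0.57940203 0.02454809 0.26      ]
 [0.57940203 0.02454809 0.09      ]]
[[197.12080386 170.68038625]
 [187.45289912 168.16126224]
 [218.09892754 173.89525384]
 [222.91534164 186.57561379]] [[239.51951522 134.23223929]
 [235.36488222 126.65404149]
 [249.07675091 145.1653434 ]
 [250.43727153 180.71685278]]
near end in tool [ 0.02533419  0.000586   -0.02204118]
```

View pics/t9.png

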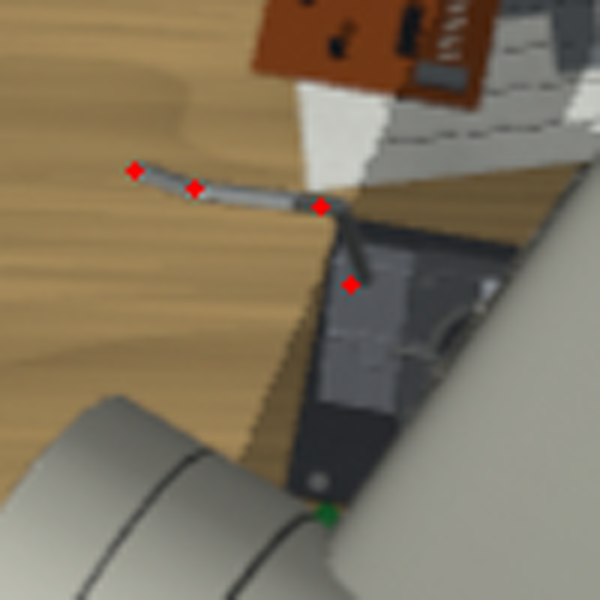

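View pics/s9b.png

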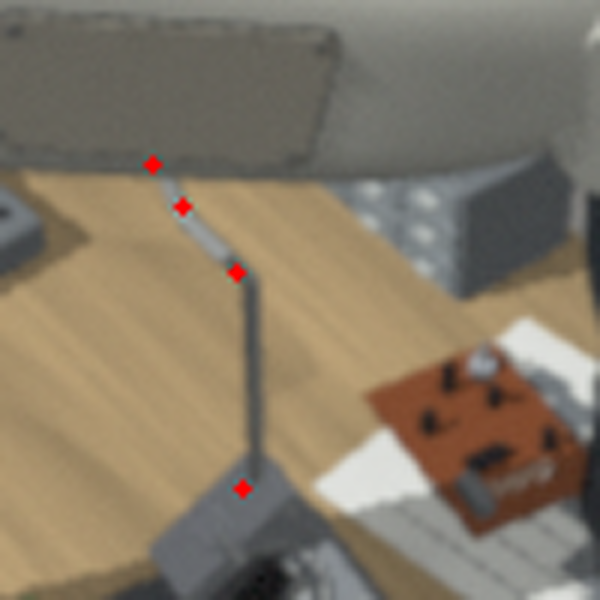

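Run:
```python
from h import *; from fit import sp
v=np.load("v.npy");base=tool();R=downR(np.pi+v[2])
for w in [(.60,-.22,.30),(.52,-.16,.37),(.42,-.06,.37),(.42,.20,.37)]: print(w);delta(w,R,base)
w=sp(v,[(0,.24,.30)])[0];print(w);delta(w,R,base)
```

```text
(0.6, -0.22, 0.3)
travel [0.0624, 0.0175, -0.2889] turn [-0.0001, -0.0002, -0.0584] dist 0.148 deg 21.0
(0.52, -0.16, 0.37)
travel [0.2606, 0.0453, -0.4287] turn [-0.0001, -0.0002, -0.0584] dist 0.2519 deg 21.0
(0.42, -0.06, 0.37)
travel [0.5323, 0.1241, -0.4284] turn [-0.0001, -0.0002, -0.0584] dist 0.3472 deg 21.0
(0.42, 0.2, 0.37)
travel [0.7831, 0.5796, -0.4284] turn [-0.0001, -0.0002, -0.0584] dist 0.5321 deg 21.0
[0.57097504 0.18416634 0.3       ]
travel [0.5031, 0.6976, -0.2889] turn [-0.0001, -0.0002, -0.0584] dist 0.4537 deg 21.0
```

jog_arm([
  {"travel": [0, 0, -0.06], "turn": [0, 0, 0], "hand": 1},
  {"travel": [0, 0, -0.13], "turn": [0, 0, 0], "hand": 1},
  {"travel": [0.01, 0.005, -0.21], "turn": [0, 0, -0.005], "hand": 1},
  {"travel": [0.05, 0.015, -0.29], "turn": [0, 0, -0.012], "hand": 1},
  {"travel": [0.11, 0.025, -0.36], "turn": [0, 0, -0.02], "hand": 1},
  {"travel": [0.18, 0.035, -0.41], "turn": [0, 0, -0.03], "hand": 1},
  {"travel": [0.26, 0.045, -0.428], "turn": [0, 0, -0.04], "hand": 1},
  {"travel": [0.35, 0.07, -0.428], "turn": [0, 0, -0.05], "hand": 1},
  {"travel": [0.44, 0.095, -0.428], "turn": [0, 0, -0.058], "hand": 1},
  {"travel": [0.53, 0.124, -0.428], "turn": [0, 0, -0.0584], "hand": 1},
])

```text
time: 15.12
ee_pos: [0.4197, -0.0597, 0.37]
ee_rot: [-3.141, -0.001, 3.006]
ft_force: [1.0, -0.1, -1.4]
gripper_width: 0.101
```

```bash
cat > nx.py <<'E'
from h import *; from fit import sp
v=np.load("v.npy");base=tool();R=downR(np.pi+v[2]);s=sense();print(s["time"],s["joints"],s["ee_pos"],s["gripper_width"],s["ft_force"])
w=[.42,.20,.37];print(w);delta(w,R,base)
for q in [(0,.24,.30),(0,.24,.275),(0,.150,.275),(0,.149,.238)]: print(q);delta(sp(v,[q])[0],R,base)
E
python3 nx.py
python3 - <<'E'
from h import *
save(grab_frame("wrist"),"w10",k=1.2)
E
```

```text
15.125 [-3.39328284e-01  3.45168323e-02  9.81572542e-02  1.63492928e+00
 -6.66764129e-04 -2.03396831e-01] [ 0.4196536  -0.05968299  0.37002285] 0.1010627457611142 [ 1.00124286 -0.07049295 -1.42898706]
[0.42, 0.2, 0.37]
travel [0.0697, 0.5147, -0.0002] turn [-0.0001, -0.0001, 0.0] dist 0.2597 deg 0.0
(0, 0.24, 0.3)
travel [-0.2338, 0.5243, 0.1396] turn [-0.0001, -0.0001, 0.0] dist 0.2954 deg 0.0
(0, 0.24, 0.275)
travel [-0.2339, 0.5243, 0.1896] turn [-0.0001, -0.0001, 0.0] dist 0.3023 deg 0.0
(0, 0.15, 0.275)
travel [-0.2339, 0.3443, 0.1897] turn [-0.0001, -0.0001, 0.0] dist 0.2287 deg 0.0
(0, 0.149, 0.238)
travel [-0.2339, 0.3424, 0.2637] turn [-0.0001, -0.0001, 0.0] dist 0.2457 deg 0.0
```

View pics/w10.png

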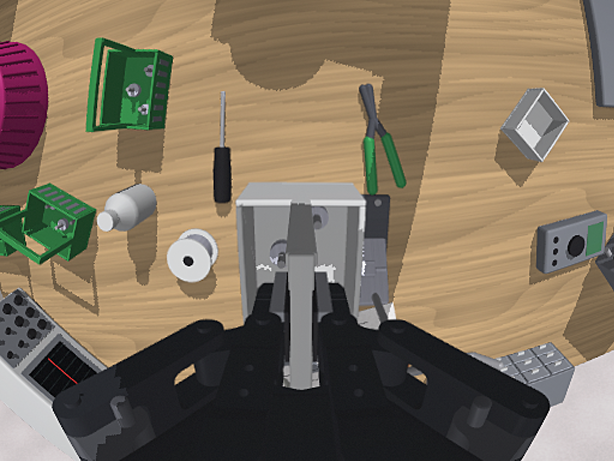

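jog_arm([
  {"travel": [0.03, 0.08, 0], "turn": [0, 0, 0], "hand": 1},
  {"travel": [0.05, 0.17, 0], "turn": [0, 0, 0], "hand": 1},
  {"travel": [0.06, 0.26, 0], "turn": [0, 0, 0], "hand": 1},
  {"travel": [0.06, 0.35, 0], "turn": [0, 0, 0], "hand": 1},
  {"travel": [0.05, 0.44, 0], "turn": [0, 0, 0], "hand": 1},
  {"travel": [0.01, 0.52, 0.02], "turn": [0, 0, 0], "hand": 1},
  {"travel": [-0.07, 0.525, 0.06], "turn": [0, 0, 0], "hand": 1},
  {"travel": [-0.15, 0.524, 0.1], "turn": [0, 0, 0], "hand": 1},
  {"travel": [-0.21, 0.524, 0.13], "turn": [0, 0, 0], "hand": 1},
  {"travel": [-0.234, 0.524, 0.14], "turn": [0, 0, 0], "hand": 1},
])

```text
time: 16.42
ee_pos: [0.5733, 0.1826, 0.298]
ee_rot: [-3.14, -0.003, 3.005]
ft_force: [0.2, -0.5, -1.7]
gripper_width: 0.102
```

```bash
python3 nx.py
python3 - <<'E'
from h import *; from fit import sp
T=wpose();im=grab_frame("wrist");np.save("T11.npy",T)
for q in("hook_saddle","hook_tip","bail"): print(q,[(np.round(r["point"],1).tolist(),round(r["conf"],2)) for r in tip_of("wrist",q)[:2]])
v=np.load("v.npy");pts=sp(v,[(.03,.148,.246),(.03,.176,.266)]);print(WP(pts,T))
im=im.copy()
for p in WP(pts,T): cv2.circle(im,tuple(int(round(a*1)) for a in p),2,(255,0,0),1)
save(im,"w11",k=1.5)
s=grab_frame("side").copy()
for p in P("side",pts): cv2.circle(s,tuple(int(round(a*1)) for a in p),1,(255,0,0),-1)
save(s,"s11",(170,80,310,220),5)
E
```

```text
16.425 [ 1.69134181e-01  3.46119943e-01  3.14917981e-01  1.54333615e+00
 -2.29791078e-04  3.06106955e-01] [0.57330495 0.18264224 0.2979936 ] 0.10170187585052319 [ 0.20875828 -0.53410267 -1.74251082]
[0.42, 0.2, 0.37]
travel [0.309, -0.0077, -0.1429] turn [-0.0002, -0.0006, -0.0001] dist 0.1703 deg 0.2
(0, 0.24, 0.3)
travel [0.005, 0.0024, -0.004] turn [-0.0002, -0.0006, -0.0001] dist 0.0034 deg 0.2
(0, 0.24, 0.275)
travel [0.0049, 0.0024, 0.046] turn [-0.0002, -0.0006, -0.0001] dist 0.0232 deg 0.2
(0, 0.15, 0.275)
travel [0.0047, -0.1776, 0.0462] turn [-0.0002, -0.0006, -0.0001] dist 0.0918 deg 0.2
(0, 0.149, 0.238)
travel [0.0044, -0.1795, 0.1202] turn [-0.0002, -0.0006, -0.0001] dist 0.108 deg 0.2
hook_saddle [([128.9, 246.9], 0.72)]
hook_tip [([159.4, 256.4], 0.92)]
bail [([396.6, 141.8], 0.72), ([248.3, 303.4], 0.7)]
[[133.12888204 238.63282486]
 [159.96533198 252.87274096]]
```

View pics/w11.png

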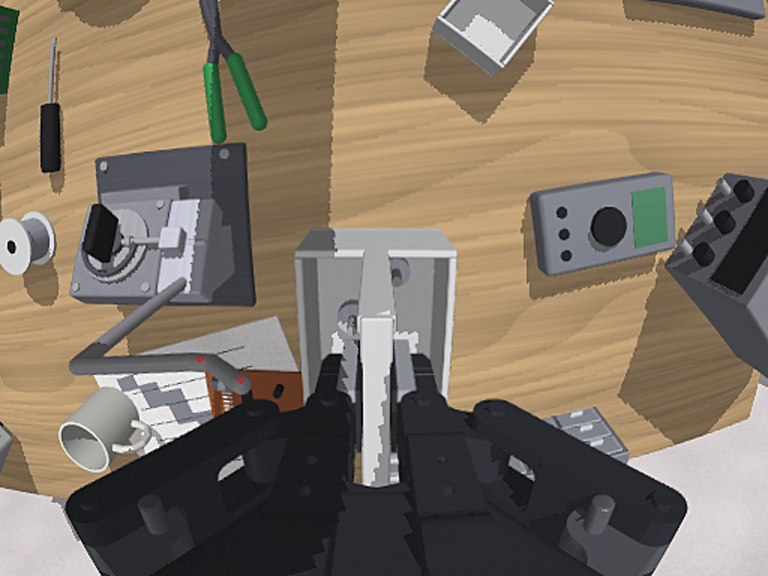

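View pics/s11.png

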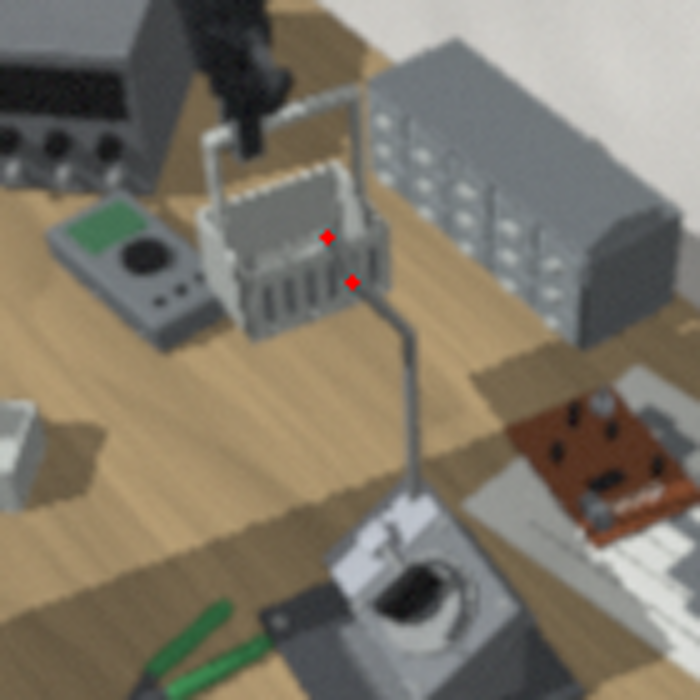

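jog_arm([
  {"travel": [0, -0.03, 0.03], "turn": [-0.0002, -0.0006, 0], "hand": 1},
  {"travel": [0, -0.07, 0.045], "turn": [-0.0002, -0.0006, 0], "hand": 1},
  {"travel": [0, -0.11, 0.045], "turn": [-0.0002, -0.0006, 0], "hand": 1},
  {"travel": [0, -0.15, 0.045], "turn": [-0.0002, -0.0006, 0], "hand": 1},
  {"travel": [0, -0.178, 0.045], "turn": [-0.0002, -0.0006, 0], "hand": 1},
  {"travel": [0, -0.178, 0.045], "turn": [-0.0002, -0.0006, 0], "hand": 1},
  {"travel": [0, -0.178, 0.045], "turn": [-0.0002, -0.0006, 0], "hand": 1},
])

```text
time: 17.55
ee_pos: [0.5604, 0.095, 0.2774]
ee_rot: [3.141, 0.003, 3.005]
ft_force: [0.1, 1.0, -1.3]
gripper_width: 0.1
```

```bash
python3 nx.py
python3 - <<'E'
from h import *; from fit import sp
T=wpose();im=grab_frame("wrist").copy()
v=np.load("v.npy");pts=sp(v,[(.03,.148,.246),(.03,.176,.266)])
for p in WP(pts,T): cv2.circle(im,tuple(int(round(a*1)) for a in p),2,(255,0,0),1)
save(im,"w12",k=1.5)
save(grab_frame("side"),"s12",(190,80,290,180),6)
E
```

```text
17.55 [1.99949376e-02 2.80616457e-01 1.68206164e-01 1.45540920e+00
 5.77917431e-04 1.56522876e-01] [0.56040609 0.09499384 0.27736952] 0.10023724045535952 [ 0.10061882  1.020686   -1.32184493]
[0.42, 0.2, 0.37]
travel [0.3063, 0.17, -0.186] turn [0.0002, 0.0005, -0.0001] dist 0.1983 deg 0.2
(0, 0.24, 0.3)
travel [0.0032, 0.1796, -0.0451] turn [0.0002, 0.0005, -0.0001] dist 0.0926 deg 0.2
(0, 0.24, 0.275)
travel [0.0033, 0.1796, 0.0049] turn [0.0002, 0.0005, -0.0001] dist 0.0898 deg 0.2
(0, 0.15, 0.275)
travel [0.0033, -0.0004, 0.0047] turn [0.0002, 0.0005, -0.0001] dist 0.0029 deg 0.2
(0, 0.149, 0.238)
travel [0.0035, -0.0025, 0.0787] turn [0.0002, 0.0005, -0.0001] dist 0.0394 deg 0.2
```

View pics/w12.png

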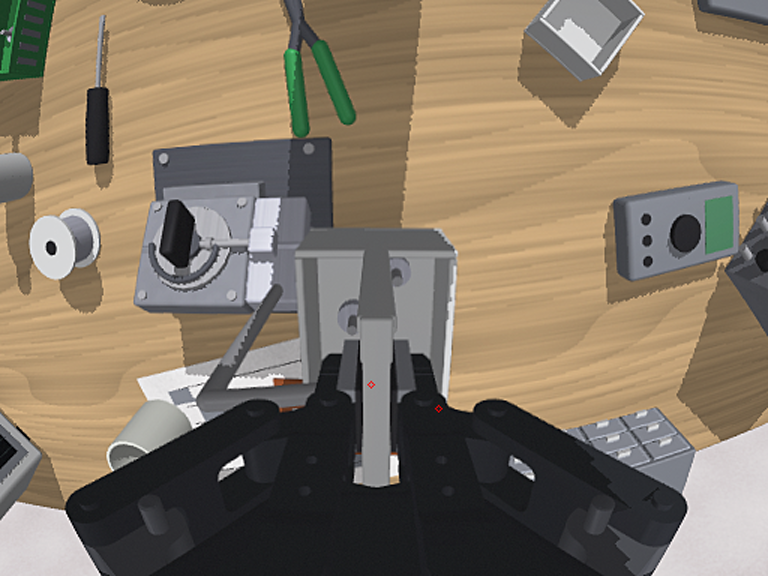

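View pics/s12.png

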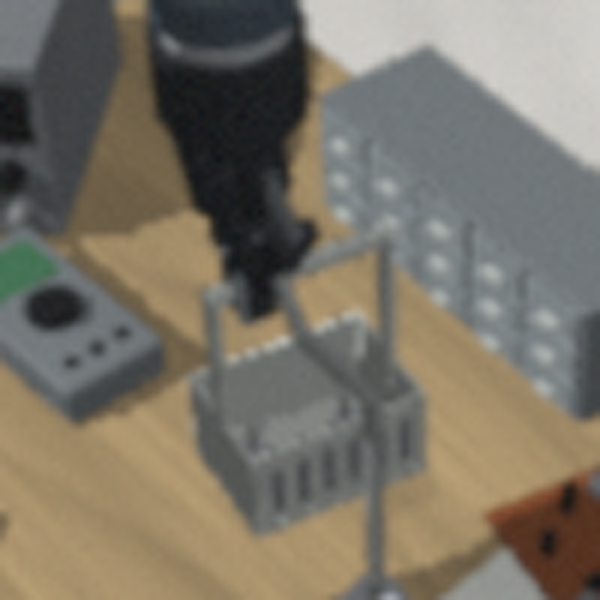

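jog_arm([
  {"travel": [0, -0.002, 0.02], "turn": [0, 0, 0], "hand": 1},
  {"travel": [0, -0.002, 0.04], "turn": [0, 0, 0], "hand": 1},
  {"travel": [0, -0.002, 0.06], "turn": [0, 0, 0], "hand": 1},
  {"travel": [0, -0.002, 0.07], "turn": [0, 0, 0], "hand": 1},
  {"travel": [0, -0.002, 0.07], "turn": [0, 0, 0], "hand": 1},
])

```text
time: 18.27
ee_pos: [0.5601, 0.0939, 0.2419]
ee_rot: [3.141, 0.002, 3.005]
ft_force: [-0.3, 0.2, -1.0]
gripper_width: 0.1
```

```bash
python3 nx.py|head -1
python3 - <<'E'
from h import *
print(sense()["ft_torque"])
save(grab_frame("side"),"s13",(190,80,290,180),6);save(grab_frame("top"),"t13",(150,130,250,230),6)
E
```

```text
18.275 [1.81907030e-02 2.85474898e-01 8.58370217e-02 1.36900575e+00
[ 0.0627656   0.09915387 -0.03176737]
```

View pics/s13.png

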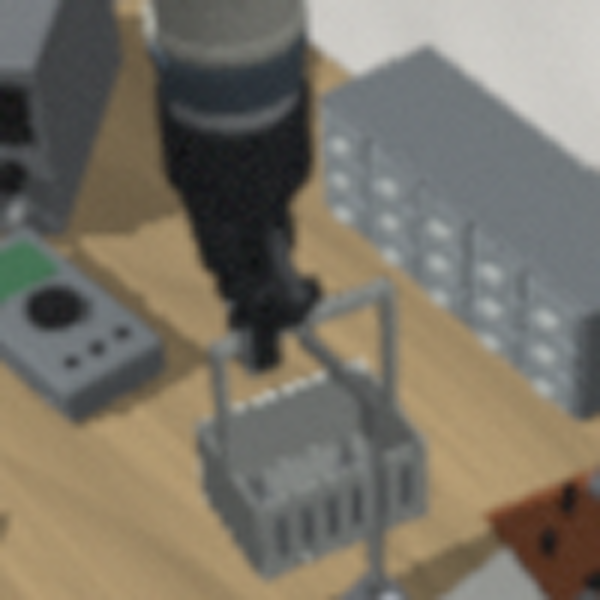

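View pics/t13.png

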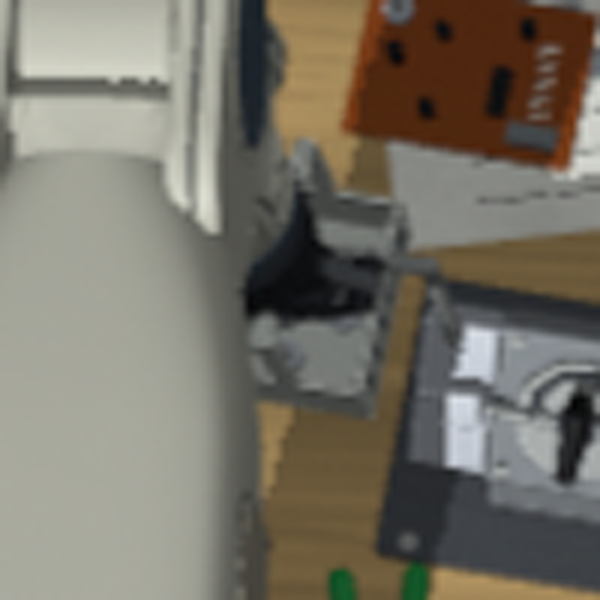

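jog_arm([
  {"travel": [0, 0, 0.004], "turn": [0, 0, 0], "hand": 1},
  {"travel": [0, 0, 0.008], "turn": [0, 0, 0], "hand": 1},
  {"travel": [0, 0, 0.008], "turn": [0, 0, 0], "hand": 1},
])

```text
time: 18.75
ee_pos: [0.5604, 0.0937, 0.2384]
ee_rot: [3.141, 0.003, 3.005]
ft_force: [0.3, -1.6, 0.0]
gripper_width: 0.101
```

jog_arm([
  {"travel": [0, 0, 0.002], "turn": [0, 0, 0], "hand": 1},
  {"travel": [0, 0, 0.002], "turn": [0, 0, 0], "hand": 1},
])

```text
time: 19.0
ee_pos: [0.5604, 0.0937, 0.2377]
ee_rot: [3.141, 0.004, 3.005]
ft_force: [0.4, -2.8, 3.5]
gripper_width: 0.098
```

jog_arm([
  {"travel": [0, -0.004, -0.002], "turn": [0, 0, 0], "hand": 1},
  {"travel": [0, -0.006, 0], "turn": [0, 0, 0], "hand": 1},
  {"travel": [0, -0.006, 0], "turn": [0, 0, 0], "hand": 1},
])

```text
time: 19.38
ee_pos: [0.5599, 0.0912, 0.2375]
ee_rot: [3.14, 0.003, 3.006]
ft_force: [-0.9, 3.3, 3.6]
gripper_width: 0.099
```

jog_arm([
  {"travel": [0, 0.003, 0], "turn": [0, 0, 0], "hand": 1},
  {"travel": [0, 0.003, 0], "turn": [0, 0, 0], "hand": 1},
  {"travel": [0, 0.003, 0], "turn": [0, 0, 0], "hand": 0.85},
  {"travel": [0, 0.003, 0], "turn": [0, 0, 0], "hand": 0.8},
  {"travel": [0, 0.003, 0], "turn": [0, 0, 0], "hand": 0.7},
  {"travel": [0, 0.003, 0], "turn": [0, 0, 0], "hand": 0.6},
  {"travel": [0, 0.003, 0], "turn": [0, 0, 0], "hand": 0.6},
])

```text
time: 20.25
ee_pos: [0.5601, 0.0924, 0.2372]
ee_rot: [3.141, 0.003, 3.005]
ft_force: [0.4, -0.8, 0.8]
gripper_width: 0.398
```

```bash
python3 st.py|head -2
python3 - <<'E'
from h import *
save(grab_frame("wrist"),"w14",k=1.4)
save(grab_frame("side"),"s14",(190,80,290,180),6)
E
```

```text
20.25 [1.54943703e-02 2.85584622e-01 7.43069886e-02 1.35675929e+00
 3.30267470e-04 1.51816994e-01] 0.3976220696133539 [ 0.35731921 -0.79230373  0.78103807] [0.56007572 0.09238609 0.23723814]
```

View pics/s14.png

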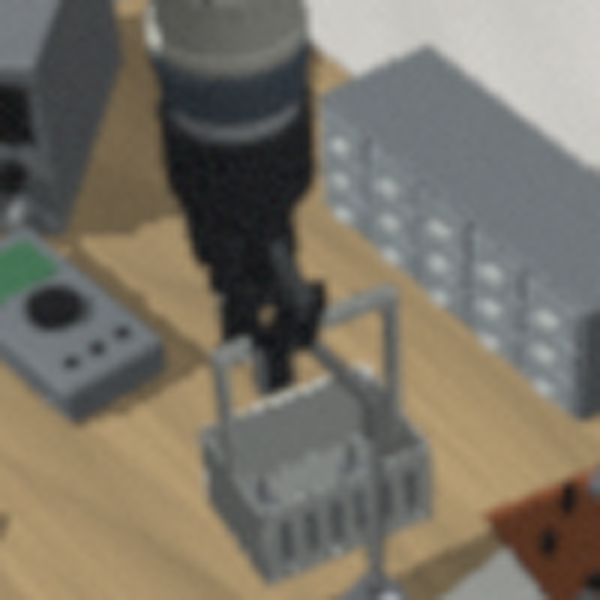

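View pics/w14.png

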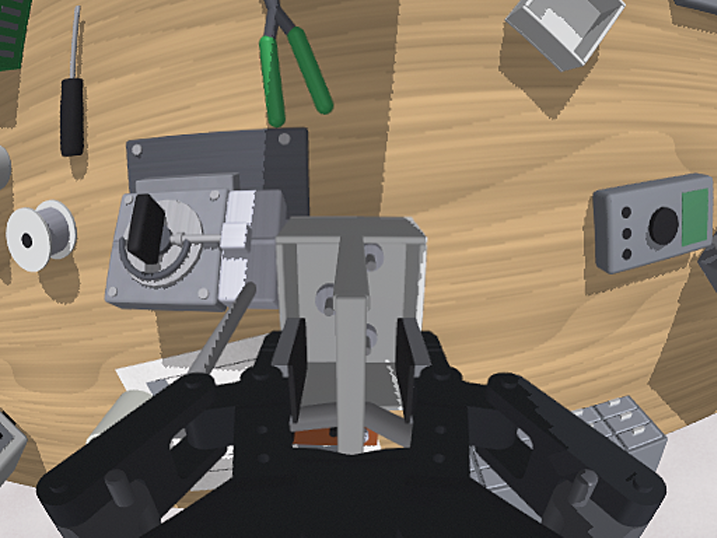

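jog_arm([
  {"travel": [0, 0, -0.02], "turn": [0, 0, 0], "hand": 0.5},
  {"travel": [0, 0, -0.06], "turn": [0, 0, 0], "hand": 0.5},
  {"travel": [0, 0, -0.12], "turn": [0, 0, 0], "hand": 0.5},
  {"travel": [0, 0, -0.2], "turn": [0, 0, 0], "hand": 0.5},
  {"travel": [0.1, 0, -0.24], "turn": [0, 0, 0], "hand": 0.5},
  {"travel": [0.2, 0, -0.24], "turn": [0, 0, 0], "hand": 0.5},
  {"travel": [0.25, 0, -0.24], "turn": [0, 0, 0], "hand": 0.5},
  {"travel": [0.25, 0, -0.24], "turn": [0, 0, 0], "hand": 0.5},
])

```text
time: 21.35
ee_pos: [0.4345, 0.1096, 0.3587]
ee_rot: [3.14, 0.006, 3.006]
ft_force: [0.1, 0.0, 0.5]
gripper_width: 0.498
```

```bash
python3 st.py|head -2
python3 - <<'E'
from h import *; from fit import sp,n
save(grab_frame("side"),"s15",(190,80,310,220),4.2)
T=wpose();im=grab_frame("wrist");save(im,"w15",k=1.4)
save(grab_frame("side"),"s15b",(190,80,310,220),4.2)
print([(np.round(r["point"],1).tolist(),round(r["conf"],2)) for r in tip_of("side","bail")[:3]])
v=np.load("v.npy");print(P("side",sp(v,[(.03,.148,.255),(.03,.148,.111)])))
B=np.array([0,0,.085]);print(WP(sp(v,[B+[0,.064,0]+.016*n,B+[0,.072,0]+.016*n]),T))
print([(np.round(r["point"],1).tolist(),round(r["conf"],2)) for r in tip_of("wrist","bolt_lug")[:3]])
E
```

```text
21.35 [5.93069500e-02 7.02768834e-02 1.08086151e-01 1.60292172e+00
 2.32811343e-04 1.94843433e-01] 0.4979302667872025 [0.12573901 0.00179948 0.46560469] [0.4344721  0.10961344 0.35869809]
[([319.2, 308.5], 0.9), ([371.6, 372.6], 0.88), ([224.6, 290.6], 0.66)]
[[239.51951522 134.23223929]
 [241.49247139 164.86743011]]
[[194.76971846 227.65020548]
 [199.97616796 227.73198417]]
[([193.8, 233.2], 0.89)]
```

View pics/s15b.png

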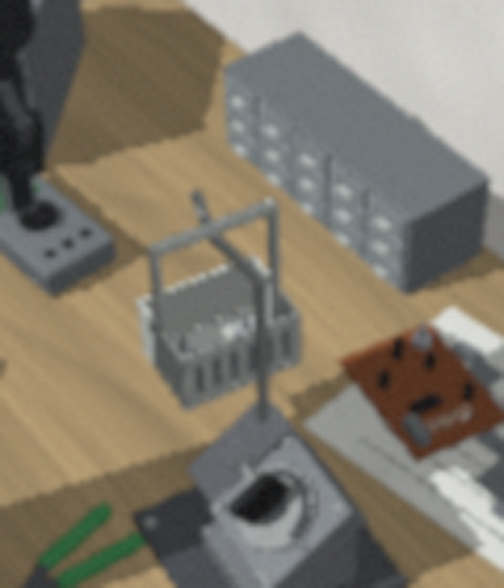

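View pics/w15.png

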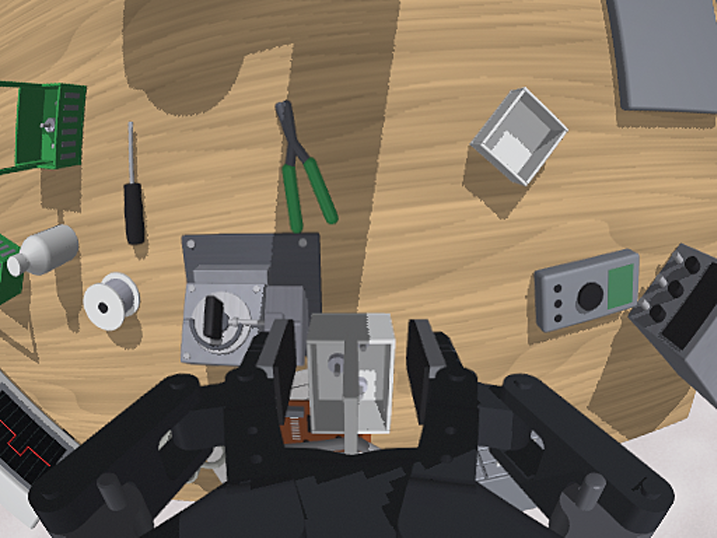

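jog_arm([
  {"travel": [0.08, -0.08, -0.05], "turn": [0, 0, 0], "hand": 0.5},
  {"travel": [0.12, -0.2, -0.08], "turn": [0, 0, 0], "hand": 0.5},
  {"travel": [0.12, -0.3, -0.08], "turn": [0, 0, 0], "hand": 0.5},
  {"travel": [0.12, -0.36, -0.08], "turn": [0, 0, 0], "hand": 0.5},
  {"travel": [0.12, -0.36, -0.08], "turn": [0, 0, 0], "hand": 0.5},
  {"travel": [0.12, -0.36, -0.08], "turn": [0, 0, 0], "hand": 0.5},
  {"travel": [0.12, -0.36, -0.08], "turn": [0, 0, 0], "hand": 0.5},
  {"travel": [0.12, -0.36, -0.08], "turn": [0, 0, 0], "hand": 0.5},
])

```text
time: 22.6
ee_pos: [0.352, -0.0602, 0.3966]
ee_rot: [3.141, 0.003, 3.007]
ft_force: [-0.1, -0.6, -0.8]
gripper_width: 0.498
```

```bash
python3 st.py|head -2
python3 - <<'E'
from h import *; from fit import sp,n
v=np.load("v.npy");T=wpose();im=grab_frame("wrist");B=np.array([0,0,.085])
ex=np.array([np.cos(np.radians(35)),0,np.sin(np.radians(35))])
pts=WP(sp(v,[B+.046*n+.022*ex,B+.046*n-.022*ex,B+[0,.064,0]+.016*n]),T);print(pts)
im=im.copy()
for p in pts: cv2.circle(im,tuple(int(round(a)) for a in p),1,(255,0,0),-1)
c=pts.mean(0).astype(int);save(im,"w16",(c[0]-75,c[1]-60,c[0]+75,c[1]+60),5)
T6=np.load("T6.npy");print("w6 bar ends exp*1.5",1.5*WP(sp(v,[B+.046*n+.022*ex,B+.046*n-.022*ex]),T6))
s1=grab_frame("side");
for _ in range(8): s2=grab_frame("side")
d=np.abs(s1.astype(int)-s2).max(2)[80:220,190:310];print("diff",d.max(),(d>25).sum())
save(s2,"s16",(180,80,320,220),4.2)
E
```

```text
22.6 [-4.06927145e-01 -7.62261690e-02  5.84557651e-02  1.70316491e+00
  1.52045091e-03 -2.72164462e-01] 0.4977484796097777 [-0.11641688 -0.61521225 -0.81612513] [ 0.35203918 -0.0602012   0.39661757]
[[270.36391084 262.56670006]
 [270.05040341 235.28734348]
 [306.31270624 250.04968547]]
w6 bar ends exp*1.5 [[373.22712762 259.12585728]
 [375.56444542 340.10881017]]
diff 26 1
```

View pics/s16.png

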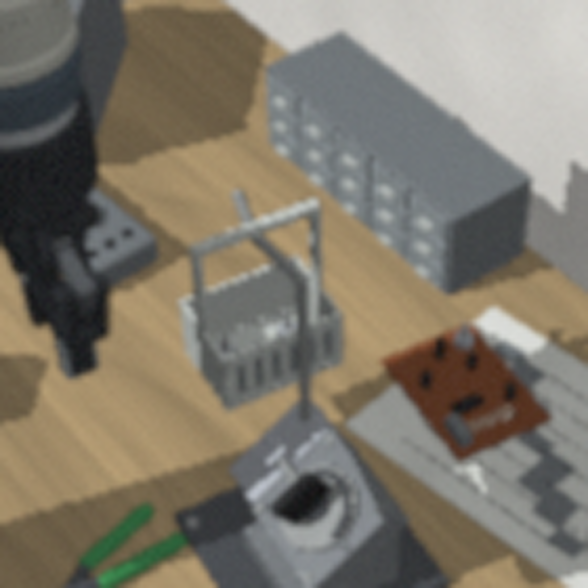

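View pics/w16.png

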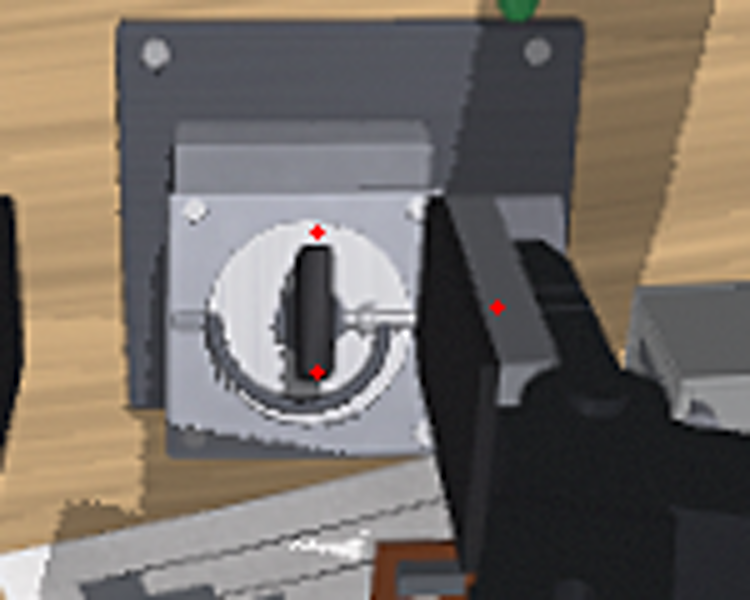

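Run:
```python
from bench import *
print(sense()["time"]);print(close_job())
```

```text
23.1
the job is handed in; nothing more can be done
None
```

I turned the cam clockwise to its stop and hung the white basket by its handle in the bend of the hook. I handed the job in at 23.1 s.

- **Cam:** I turned it about 181° as measured at the tool. The torque rose from about 0.1 to 0.9 N m over the last few degrees, which is the hard stop. Afterwards the thumb bar lined up with the stand to within about 1°, and the lug looked to be in its locked position. My pixel readings of the bar's angle differed by 1–1.5° between pictures, so they don't settle the angle any closer than that.
- **Basket:** I gripped it 30 mm off the middle of the bar, kept it upright and brought it over the hook tip from +y. The sideways force changed sign as I felt for the bend, so I centred it between the two. After I let go and backed off, the picture showed the bar seated behind the tip. Two side pictures 0.4 s apart showed no movement beyond image noise.
- **Disagreements:** In the close wrist picture the hook sat about 3 mm further out than my fitted stand pose. I allowed for that before hanging the basket. In the last side picture the network did not find the hanging basket's handle, only the green look-alikes, so the hang was judged from the pictures and forces alone.
- **Other things on the bench:** I saw none of them moved in the pictures I took, though I made no full before-and-after comparison. The highest wrist force in the readings after each move was about 11 N.

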